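# Load the amber check filter and hold the spring-return filter slide at the red line

### The job

The photometer on the desk is due for its check with the amber glass filter. Take the amber-topped filter out of the black rack, set it fully down and upright in the empty well of the sliding carriage, with its glass window facing along the light beam (towards the two ports of the black arch), and let go of it. Then draw the spring-loaded carriage out by its upright black grip until the pointer stands on the red line, so that the amber filter is in the beam, and finish while still holding it there for the reading; do not let the slide snap back, and leave the green filter, the beaker and the three vials by the rack where they are.

Things in the scene. Friction and masses are not known exactly. Their poses are not given: they have to be found in the camera images.
- changer: Filter changer, screwed down: dark base 184 x 96 x 12 mm, aluminium end blocks 62 mm high, black arch in the middle 30 mm long (x), 90 wide, 101 high (opening 72 x 93 mm). Origin on the desk, mid-arch under the beam. x along the slide: pull grip at the -x end, loading well at +x. y along the beam, 70 mm up; light ports stick out to 65 mm either side. z up
- carriage (a joint): travel of the sliding carriage (m): 0 = home (blank frame in the beam), grows as the handle is drawn out to the changer's -x; 0.048 = pointer on the red line, loaded well in the beam; stop at 0.058. A spring always pulls it home (about 3 N at home, 7 N at the line); it springs back when let go
- empty_well (a point): middle of the floor of the carriage's empty well; moves with it; axes as the changer's. At home 48 mm from the beam on the changer's +x side, 34 mm above the desk. Well 14 mm square, 24 mm deep; its chamfered mouth lies in the flat top of the 40 mm wide carriage, 58 mm above the desk. At home the arch's face is 33 mm from the well's middle
- beam (a point): point on the floor height of the wells (34 mm above the desk) straight under the light beam, fixed to the changer, in the middle of the arch; axes as the changer's. The amber filter's origin must end here
- pointer (a point): tip of the carriage's pointer, a black finger 3 mm wide; moves with the carriage, slides over the white scale beside it
- red_line (a point): the red line on the white scale, fixed to the changer, 48 mm from the home place of the pointer towards the handle side; axes as the changer's: the pointer is on the line when both have the same x in the changer's frame
- pull_handle: upright black round grip post, 14 mm thick, on a square foot 18 x 18 mm at the end of an 8 mm steel pull rod. Origin on the rod's axis, 50 mm above the desk, at home 134 mm from the beam to the changer's -x; the post stands straight up from it, its straight part 13 to 50 mm above the origin, top at 55 mm (105 mm above the desk). x along the slide (draw out to -x). Nothing within 80 mm is higher than 62 mm
- amber_filter: filter to load: dark metal frame 12 x 12 x 52 mm standing upright, amber (orange) glass window and an orange square on its top. Origin in the middle of its underside, z up along its height. The window goes through along its y axis, 29 to 43 mm above its underside; either way round will do. 30 g
- green_filter: the same frame with green glass and a green top; stays in the rack
- rack: black block 34 (x) x 80 (y) x 27 mm high, fixed; origin mid-underside. Four 14 mm square holes in a row along y at -27, -9, 9, 27 mm, floors 3 mm above the desk; the filters stand in the two outer ones, in either order, 28 mm out of the block, windows facing the block's long sides (filter's y along rack's x)
- beaker: small glass beaker 57 mm wide, 66 mm high, bystander; origin in the middle of its underside
- vial_3: capped brown vial 22 mm wide, 55 mm high, bystander; origin in the middle of its underside
- vial_2: capped white vial with blue cap, 16 mm wide, 41 mm high, bystander; origin in the middle of its underside
- vial_1: capped white vial with white cap, 16 mm wide, 41 mm high, bystander; origin in the middle of its underside

How it is judged:
By the outcome, as a careful person would: the job done as asked, in the order asked, and still so for the second after the job is handed in, while the arm keeps its last pose, push and grip.
It also fails if it takes over 56 s, if anything falls off the work surface, if the arm or the gripper's body presses on something with over 40 N, if the wrist force passes 120 N, or if a joint passes its speed limit or range.

### The arm

A 6-joint arm with a two-finger parallel gripper is mounted at the origin on a cart in front of the work surface, level with it; the furniture and walls round the work are solid. World frame = base frame: x ahead of the robot, y to its left, z up, the work surface at z = 0. Lengths are in m, angles in rad, forces in N, time in s.
With the tool pointing down it reaches from about 0.375 to 0.975 m from the base axis. Payload 3.8 kg.
Tool frame: the origin (TCP) lies on the centre line of the jaws, within the pads' length; the fingertips stand 8 mm ahead of it and the grasp point (between the pads) lies 11 mm behind it; z points along the fingers, y is the direction in which the jaws open and shut (so a half turn about z gives the same grasp; the last joint's range is limited). The gripper opens to 85 mm and grips with 20 to 120 N. Pads are 22 mm wide; open, the fingers measure 114 mm over their backs; the gripper's body (76 mm by 85 mm) begins 54 mm behind the grasp point. The pads swing forward as they close: fully open they stand 13 mm farther back than shut.
Start: joints at [-1.298, 0.264, 1.604, -0, 1.274, -0.037], TCP at [0.206, -0.643, 0.239] pointing down, gripper open.
Joint ranges: [-2.63, 2.63], [-0.94, 2.18], [0.31, 2.57], [-1.31, 4.45], [0, 2.66], [-2.55, 2.55]. Speed limits (rad/s): [2.57, 2.57, 3.14, 3.14, 3.14, 3.14].

### API

Orientations are given as a rotation vector (axis times angle).
In Python, from workcell import * gives the robot as it stands.
- The arm moves only by the tool play_rows, never from a script. Its arguments are lists of equal length, an entry for each row: "slide": the shift along the tool's x, y, z in cm, a list of three; "delta_rot": the turn, a rotation vector about the tool's x, y, z in rad, a list of three. In form: {"slide": [[x, y, z], ...], "delta_rot": [[wx, wy, wz], ...]}. A call has 1 to 12 rows; each row is the pose to reach, as a shift and turn from the pose measured when the call began, along the tool's axes at that moment; what a row does not reach only later rows make up. A row lasts 1/12 s, in which the tool goes at most 41.7 mm and 7.16 degrees, less where a joint would pass 70% of its speed; a pose out of reach is approached as far as the arm can. A call with a gripper value outside its range is refused whole. "hand" is the opening, from 0 (shut) to 1 (fully open), set as the call begins (left out, the last holds). The fingers move at their own pace and stop on an object; "force" is the grip in N (left out, the last holds). Time passes only in rows, so rows that repeat a pose let the fingers close. It gives the time, the measured TCP pose, the force and the opening at its end, in the units of the state.
- read_state(): the state, without advancing time (a new reading comes with each control period).
- read_camera(name): name is "scene" or "top" or "wrist"; returns a dict with "image" (420x560x3 uint8, red, green, blue), "depth" (420x560 float32, m along the optical axis (not along the pixel's ray), 0 where there is no reading), "fovy" (degrees; the focal length in pixels is half the picture's height over the tangent of half this angle, whatever the lens; pixels are square), "cx", "cy" (the principal point, pixels), "world_from_camera" (4x4, takes a point from camera to world coordinates); the wrist camera has in their place "hand_eye" (4x4, takes a point from camera to tool coordinates, whose origin is the TCP and whose axes are the flange's). Camera axes: x right, y up, looking along -z (the intrinsics and any distortion apply to the point x, -y, -z); pixel columns grow to the right and rows downward; lengths in m; the calibration is good to about 2 mm. A picture is of the moment at which its call begins: read the wrist's pose just before it.
- finish_job(): hands the job in, once; it reports no verdict.
Trained networks look in a picture, given as the dict that the camera call returned (one of the last four; its "shot" number tells which), for a name from the list of things; names that differ only in an ending like _2 or _b are one class to them, and where a whole thing is asked for, a point or a joint stands for the part that bears it (a point fixed in the world has none). Each returns a list of dicts, best first, with "conf" (0 to 1); they miss things now and then, are a little off and sometimes report something else, mostly with a low value. They report only what shows in the picture. A call takes as long as a camera call.
- spot_in(target, picture): "bbox" ([centre column, centre row, width, height] in pixels, round what is visible of it).
- landmark_of(target, picture): "at" ([column, row] in pixels: a listed point, or the origin of a listed thing).
The state is a dict: "time": time; "q": joint angles; "joint_vel": joint speeds; "joint_torque": joint torques, N m; "tool_pos": TCP position; "tcp_rot": TCP orientation; "wrist_force": force on the tool from outside, world axes, zero at the start; "torque": the same for the moment, N m; "width": opening from 0.0 (shut) to 1.0 (fully open).
Only numpy, scipy, OpenCV 4.12 (cv2) and the standard library are available. Lean on these libraries where they do the work, as an engineer would, in place of code of your own. Each camera call takes 0.05 s, during which the arm holds its last target.

## Working session

There is one attempt and no reset: what is moved stays moved. The work goes in short steps, Python scripts to look and compute and a tool call to move; the robot and the scene stay as the last step left them, time stands still between calls to the robot, and variables do not carry over. Pictures are saved under pics/ and viewed, and the job is handed in when it is done.

Besides the shell and the picture viewer there is one more tool, called after "Emit:" as name(argument=value, ...), one argument or row to a line, values as JSON. play_rows: Moves the arm, as the interface text tells. Its arguments: {"type":"object","properties":{"slide":{"type":"array"},"delta_rot":{"type":"array"},"hand":{"type":"number"},"force":{"type":"number"}},"required":["slide","delta_rot"]}

```bash
mkdir -p pics; ls; python3 - <<'E'
from workcell import *
import cv2,numpy as np,pickle
s=read_state();print({k:np.round(v,3) for k,v in s.items()})
for n in ["scene","top"]:
    p=read_camera(n)
    cv2.imwrite(f"pics/{n}0.png",p["image"][:,:,::-1])
    pickle.dump(p,open(f"{n}0.pkl","wb"))
    print(n,{k:v for k,v in p.items() if k not in("image","depth")})
    for t in ["empty_well","beam","pointer","red_line","pull_handle","amber_filter","green_filter","rack","changer"]:
        print(t,[(np.round(d["at"],1).tolist(),round(d["conf"],2)) for d in landmark_of(t,p)][:3])
E
```

```text
pics
{'time': np.float64(0.0), 'q': array([-1.298,  0.265,  1.605,  0.   ,  1.274, -0.037]), 'joint_vel': array([ 0.001,  0.   , -0.002,  0.001, -0.001,  0.001]), 'joint_torque': array([-2.0000e-03, -5.1511e+01, -3.6731e+01, -0.0000e+00,  1.3000e-02,
       -0.0000e+00]), 'tool_pos': array([ 0.206, -0.642,  0.238]), 'tcp_rot': array([-3.102, -0.484,  0.   ]), 'wrist_force': array([-1.131,  0.291, -0.178]), 'torque': array([-0.05 , -0.011,  0.002]), 'width': np.float64(1.0)}
scene {'fovy': 57.80521933728493, 'cx': 279.97084134919567, 'cy': 212.48191283526043, 'world_from_camera': array([[-0.79710183,  0.36585849, -0.48039176,  0.16172431],
       [-0.60380867, -0.47420425,  0.64073818,  0.59950262],
       [ 0.00661569,  0.80079829,  0.5988976 ,  0.56503935],
       [ 0.        ,  0.        ,  0.        ,  1.        ]]), 'shot': 1}
empty_well [([280.2, 178.5], 0.81)]
beam [([271.3, 191.4], 0.79), ([236.5, 264.8], 0.42)]
pointer [([276.5, 197.9], 0.76)]
red_line [([268.0, 211.4], 0.6)]
pull_handle [([231.7, 211.8], 0.54)]
amber_filter [([258.9, 327.2], 0.53), ([218.1, 280.8], 0.45), ([240.9, 327.2], 0.31)]
green_filter [([271.9, 202.6], 0.67), ([236.6, 269.1], 0.45)]
rack []
changer [([267.7, 201.4], 0.7)]
top {'fovy': 48.16987330116848, 'cx': 277.019076918812, 'cy': 203.72131305472385, 'world_from_camera': array([[ 0.02795289,  0.9759064 , -0.21639163,  0.30350766],
       [-0.99960723,  0.02685569, -0.00800986,  0.06069212],
       [-0.00200553,  0.21653054,  0.97627379,  1.25046257],
       [ 0.        ,  0.        ,  0.        ,  1.        ]]), 'shot': 2}
empty_well [([331.5, 173.9], 0.9)]
beam [([312.1, 175.6], 0.8), ([304.0, 185.1], 0.42)]
pointer [([301.8, 186.3], 0.77), ([186.9, 258.6], 0.71)]
red_line [([185.8, 255.5], 0.71)]
pull_handle [([262.4, 168.2], 0.58)]
amber_filter [([208.1, 207.5], 0.41)]
green_filter [([229.1, 206.8], 0.62)]
rack [([216.5, 204.7], 0.7)]
changer [([309.7, 177.5], 0.84)]
```

View pics/scene0.png

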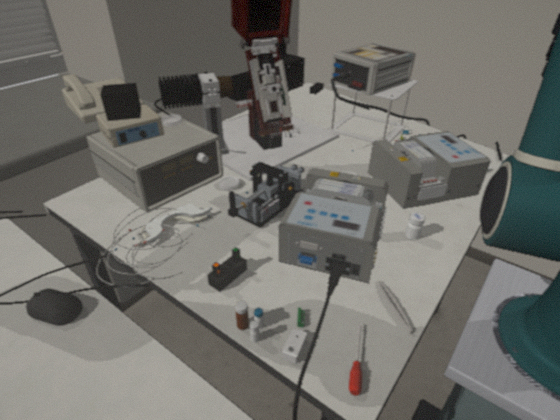

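View pics/top0.png

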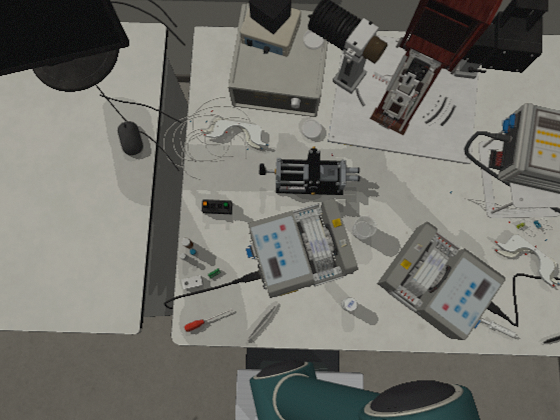

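```bash
cat > h.py <<'E'
import numpy as np,cv2,pickle
from scipy.spatial.transform import Rotation as R
def foc(p): return 210/np.tan(np.radians(p["fovy"]/2))
def W(p,T,u,v,z=None):
    f=foc(p); d=np.array([(u-p["cx"])/f,-(v-p["cy"])/f,-1.])
    o=T[:3,3]; r=T[:3,:3]@d
    if z is None:
        k=p["depth"][int(round(v)),int(round(u))]
    else: k=(z-o[2])/r[2]
    return o+k*r
def TW(s,p):
    T=np.eye(4);T[:3,:3]=R.from_rotvec(s["tcp_rot"]).as_matrix();T[:3,3]=s["tool_pos"]
    return T@p["hand_eye"]
def P(p,T,X):
    c=np.linalg.inv(T)@np.append(X,1); f=foc(p)
    return p["cx"]+f*c[0]/-c[2], p["cy"]-f*c[1]/-c[2]
E
python3 - <<'E'
from h import *
p=pickle.load(open("top0.pkl","rb"));T=p["world_from_camera"]
im=p["image"][:,:,::-1]
c=cv2.resize(im[130:280,170:390],None,fx=3.6,fy=3.6,interpolation=cv2.INTER_CUBIC);cv2.imwrite("pics/topc.png",c)
for n,u,v,z in [("well",331.5,173.9,.034),("beam",312.1,175.6,.034),("handle",262.4,168.2,.05),("rack",216.5,204.7,0),("chg",309.7,177.5,0),("amber",206,204,.055),("green",229,206.8,.003)]:
    print(n,W(p,T,u,v,z).round(3),W(p,T,u,v).round(3))
p=pickle.load(open("scene0.pkl","rb"));im=p["image"][:,:,::-1]
cv2.imwrite("pics/scenec.png",cv2.resize(im[150:350,190:390],None,fx=3,fy=3,interpolation=cv2.INTER_CUBIC))
E
```

```text
well [ 0.659 -0.074  0.034] [ 0.66  -0.074  0.033]
beam [ 0.653 -0.021  0.034] [ 0.635 -0.017  0.099]
handle [0.665 0.112 0.05 ] [0.652 0.11  0.096]
rack [0.573 0.236 0.   ] [0.568 0.232 0.026]
chg [ 0.657 -0.017  0.   ] [ 0.628 -0.011  0.105]
amber [0.563 0.256 0.055] [0.562 0.255 0.058]
green [0.568 0.201 0.003] [0.563 0.198 0.026]
```

View pics/topc.png

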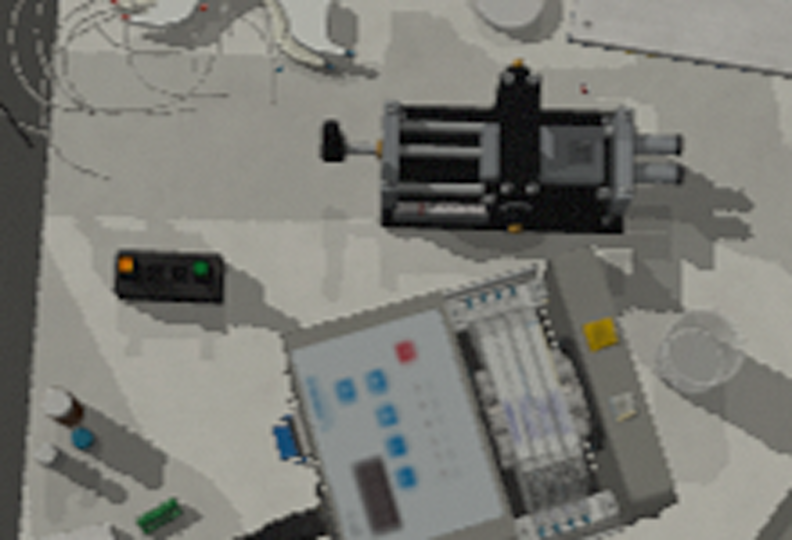

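View pics/scenec.png

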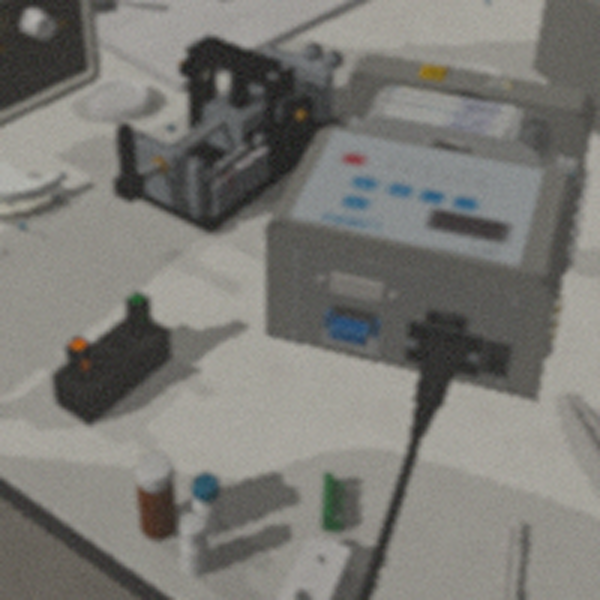

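```bash
python3 - <<'E'
from h import *
p=pickle.load(open("top0.pkl","rb"));T=p["world_from_camera"]
f=foc(p);v,u=np.mgrid[0:420,0:560];d=p["depth"]
C=np.stack([(u-p["cx"])/f*d,-(v-p["cy"])/f*d,-d],-1)
X=C@T[:3,:3].T+T[:3,3]
np.set_printoptions(linewidth=200)
gx=np.arange(.3,.9,.04);gy=np.arange(.4,-.7,-.05)
print("x→",gx.round(2))
for y in gy:
    print(round(y,2),[int(1000*np.max(np.where((abs(X[...,0]-x)<.02)&(abs(X[...,1]-y)<.025)&(d>0),X[...,2],-.05))) for x in gx])
for lo,hi in [((.60,-.2),(.74,.15))]:
    m=(X[...,0]>lo[0])&(X[...,0]<hi[0])&(X[...,1]>lo[1])&(X[...,1]<hi[1])
# rack plane: pixels z .02-.035 near
m=(abs(X[...,0]-.565)<.05)&(abs(X[...,1]-.235)<.07)&(X[...,2]>.018)&(X[...,2]<.035)
q=X[m][:,:2];print(len(q),q.mean(0),cv2.minAreaRect(q.astype(np.float32)))
E
```

```text
x→ [0.3  0.34 0.38 0.42 0.46 0.5  0.54 0.58 0.62 0.66 0.7  0.74 0.78 0.82 0.86 0.9 ]
0.4 [8, 9, 8, 8, 9, 8, 7, 9, 8, 8, 13, 14, 8, 11, 13, 7]
0.35 [7, 7, 6, 7, 4, 6, 3, 7, 3, 16, 18, 22, 17, 14, 4, 3]
0.3 [8, 25, 24, 45, 64, 7, 6, 6, 6, 14, 21, 19, 19, 19, 16, 8]
0.25 [7, 40, 24, 9, 9, 7, 55, 58, 7, 8, 25, 23, 25, 23, 21, 18]
0.2 [16, 46, 45, 16, 7, 7, 54, 59, 7, 7, 20, 19, 26, 25, 137, 136]
0.15 [6, 6, 50, 58, 117, 116, 8, 6, 8, 6, 13, 24, 26, 23, 136, 136]
0.1 [13, 117, 119, 118, 119, 118, 110, 6, 68, 107, 5, 23, 27, 6, 137, 136]
0.05 [12, 115, 118, 119, 120, 121, 116, 7, 67, 66, 67, 7, 8, 134, 137, 136]
0.0 [6, 113, 117, 122, 123, 124, 119, 78, 107, 106, 106, 74, 18, 136, 136, 136]
-0.05 [6, 9, 113, 124, 126, 125, 121, 116, 106, 105, 107, 73, 21, 134, 138, 136]
-0.1 [61, 62, 112, 117, 119, 118, 118, 113, 65, 69, 69, 20, 24, 22, 22, 239]
-0.15 [59, 63, 96, 110, 7, 73, 70, 7, 53, 58, 6, 21, 105, 535, 173, 237]
-0.2 [7, 106, 117, 116, 7, 67, 68, 7, 7, 6, 5, 21, 220, 556, 518, 456]
-0.25 [67, 116, 122, 117, 119, 112, 5, 5, 6, 6, 6, 179, 557, 561, 350, 357]
-0.3 [119, 120, 124, 125, 125, 116, 105, 7, 7, 7, 6, 22, 560, 562, 459, 403]
-0.35 [120, 118, 119, 123, 122, 106, 6, 7, 6, 7, 18, 20, 20, 22, 22, 385]
-0.4 [117, 120, 119, 117, 117, 6, 7, 7, 8, 174, 218, 214, 23, 23, 20, 22]
-0.45 [115, 121, 119, 116, 5, 6, 6, 9, 262, 261, 259, 245, 230, 22, 21, 22]
-0.5 [51, 50, 113, 97, 19, 23, 164, 165, 264, 263, 263, 263, 263, 5, 18, 21]
-0.55 [43, 36, 27, 17, 25, 25, 165, 259, 264, 262, 263, 264, 259, 6, 7, 5]
-0.6 [6, 6, 16, 26, 25, 24, 163, 203, -50, -50, -50, -50, -50, -50, 3, 7]
-0.65 [6, 8, 23, 25, 22, 6, 31, 53, -50, -50, -50, -50, -50, -50, -50, 4]
295 [0.56390436 0.23031584] ((0.5653783082962036, 0.23095765709877014), (0.08039148896932602, 0.03514471277594566), 89.6594467163086)
```

```bash
cat > go.py <<'E'
import sys
from workcell import *
from h import *
s=read_state()
def rel(pos,yaw):
    R0=R.from_rotvec(s["tcp_rot"])
    c,sn=np.cos(yaw),np.sin(yaw)
    Rt=R.from_matrix(np.array([[c,sn,0],[sn,-c,0],[0,0,-1.]]))
    print("t",round(s["time"],2),"pos",s["tool_pos"].round(4),"yaw",np.degrees(np.arctan2(*R0.as_matrix()[[1,0],[0,0]])).round(2))
    print("slide",(100*R0.inv().apply(np.array(pos)-s["tool_pos"])).round(2).tolist(),"rot",(R0.inv()*Rt).as_rotvec().round(4).tolist())
if len(sys.argv)>4: rel([float(a) for a in sys.argv[1:4]],np.radians(float(sys.argv[4])))
E
python3 go.py .55 .17 .25 90
python3 -c "
from workcell import *
p=read_camera('wrist');print(p['hand_eye'].round(3),p['fovy'],p['cx'],p['cy'])"
```

```text
t 1.0 pos [ 0.2058 -0.6429  0.2393] yaw 17.75
slide [57.56, -66.92, -1.07] rot [0.0, 0.0, -1.261]
[[ 0.001  0.965  0.262  0.066]
 [ 1.    -0.001 -0.     0.001]
 [ 0.     0.262 -0.965 -0.136]
 [ 0.     0.     0.     1.   ]] 59.07995165375884 284.67133103212643 205.01471602372246
```

Emit:
play_rows(
  slide=[
    [4,-4.7,-0.3],
    [8,-9.4,-0.6],
    [12,-14,-1],
    [15,-17.5,-1],
    [18,-21,-1],
    [21,-24.5,-1],
    [24,-28,-1],
    [27,-31.5,-1],
    [30,-35,-1],
    [33,-38.5,-1],
    [36,-42,-1],
    [39,-45.5,-1],
  ],
  delta_rot=[
    [0,0,-0.1],
    [0,0,-0.2],
    [0,0,-0.3],
    [0,0,-0.4],
    [0,0,-0.5],
    [0,0,-0.6],
    [0,0,-0.7],
    [0,0,-0.8],
    [0,0,-0.9],
    [0,0,-1.0],
    [0,0,-1.1],
    [0,0,-1.2],
  ],
)

```text
time: 2.05
tool_pos: [0.4002, -0.1804, 0.2497]
tcp_rot: [2.282, 2.157, 0.001]
wrist_force: [1.1, -0.1, -0.2]
width: 1.001
```

```bash
python3 go.py .563 .215 .2 90
```

```text
t 2.05 pos [ 0.4002 -0.1804  0.2497] yaw 86.76
slide [40.4, 14.01, 4.96] rot [0.0012, 0.0006, -0.0565]
```

```bash
python3 go.py .65 -.03 .25 90
```

```text
t 2.05 pos [ 0.4002 -0.1804  0.2497] yaw 86.76
slide [16.43, 24.09, -0.01] rot [0.0012, 0.0006, -0.0565]
```

Emit:
play_rows(
  slide=[
    [2,3,0],
    [4,6,0],
    [6,9,0],
    [8,12,0],
    [10,15,0],
    [12,18,0],
    [14,21,0],
    [16.4,24.1,0],
    [16.4,24.1,0],
    [16.4,24.1,0],
  ],
  delta_rot=[
    [0,0,-0.057],
    [0,0,-0.057],
    [0,0,-0.057],
    [0,0,-0.057],
    [0,0,-0.057],
    [0,0,-0.057],
    [0,0,-0.057],
    [0,0,-0.057],
    [0,0,-0.057],
    [0,0,-0.057],
  ],
)

```text
time: 2.88
tool_pos: [0.6511, -0.029, 0.2489]
tcp_rot: [2.218, 2.225, -0.001]
wrist_force: [-0.4, 0.7, 0.8]
width: 1.001
```

```bash
cat > look.py <<'E'
import sys
from workcell import *
from h import *
n=sys.argv[1]
s=read_state();p=read_camera("wrist");T=TW(s,p)
cv2.imwrite(f"pics/{n}.png",p["image"][:,:,::-1]);pickle.dump((s,p),open(n+".pkl","wb"))
H=dict(empty_well=.034,beam=.034,pointer=.058,red_line=.058,pull_handle=.05,amber_filter=.003,green_filter=.003,rack=0,changer=0)
print("pos",s["tool_pos"].round(4))
for t in sys.argv[2:]:
    for d in landmark_of(t,p)[:2]:
        print(t,np.round(d["at"],1),round(d["conf"],2),W(p,T,*d["at"],H[t]).round(4),W(p,T,*d["at"]).round(4))
E
python3 look.py w1 empty_well beam pointer red_line pull_handle changer
```

```text
pos [ 0.6511 -0.029   0.2489]
empty_well [291.9 217.3] 0.91 [ 0.6583 -0.0719  0.034 ] [ 0.6578 -0.0648  0.0572]
pointer [254.1 149.8] 0.86 [ 0.624  -0.0025  0.058 ] [ 0.6229 -0.004   0.0455]
red_line [249.9  96.7] 0.88 [0.6212 0.0423 0.058 ] [0.6196 0.0426 0.0409]
pull_handle [297.8   7.5] 0.83 [0.6611 0.1127 0.05  ] [0.6598 0.1036 0.09  ]
changer [291.5 161.1] 0.57 [ 0.6581 -0.0211  0.    ] [ 0.6569 -0.0122  0.0593]
```

View pics/w1.png

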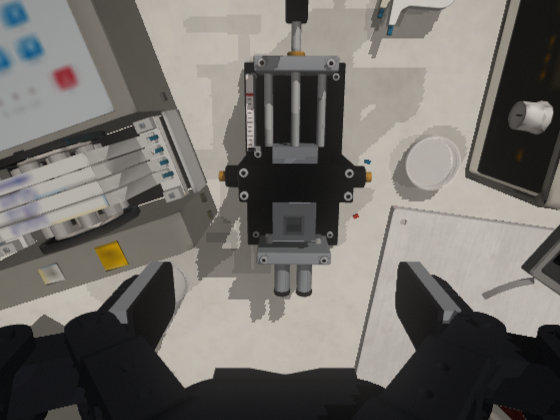

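```bash
python3 - <<'E'
from h import *
s,p=pickle.load(open("w1.pkl","rb"))
im=p["image"][:,:,::-1]
cv2.imwrite("pics/w1c.png",cv2.resize(im[60:280,220:380],None,fx=2.7*1,fy=2.7,interpolation=cv2.INTER_CUBIC))
cv2.imwrite("pics/w1d.png",cv2.resize(im[195:265,250:340],None,fx=8,fy=8,interpolation=cv2.INTER_CUBIC))
E
```

```text
(no output)
```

View pics/w1c.png

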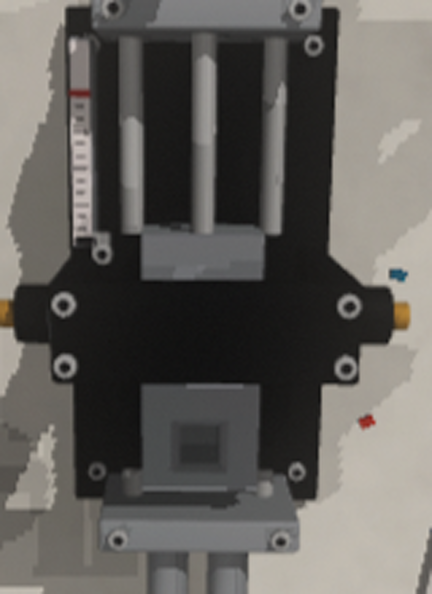

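View pics/w1d.png

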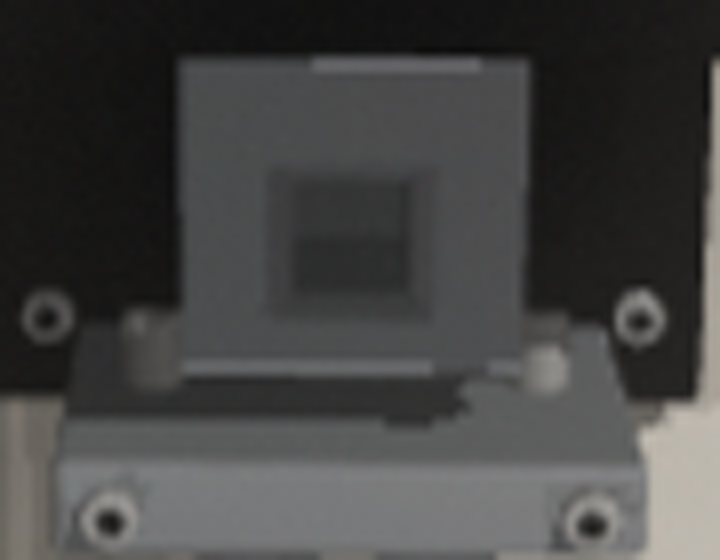

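```bash
python3 - <<'E'
from h import *
s,p=pickle.load(open("w1.pkl","rb"));T=TW(s,p)
def c(u,v): return (u+.5)/2.7-.5+220,(v+.5)/2.7-.5+60
for a in [(112,7),(299,8),(118,540),(281,540)]: print(W(p,T,*c(*a),.064).round(4), W(p,T,*c(*a)).round(4))
for a in [(64,304),(349,306),(64,367),(346,368)]: print("arch",W(p,T,*c(*a),.102).round(4), W(p,T,*c(*a)).round(4))
for a in [(0,311),(408,315)]: print("port",W(p,T,*c(*a),.07).round(4))
print("mouth",W(p,T,293.4,224.8,.058))
for v in (200,225,238): print(W(p,T,(179+.5)/8+249.5 if v<230 else (181.5)/8+249.5,v,.058)[0],W(p,T,(528.5)/8+249.5 if v<230 else 525.5/8+249.5,v,.058)[0])
E
```

```text
[0.6314 0.0691 0.064 ] [0.6316 0.0688 0.0673]
[0.6878 0.0691 0.064 ] [0.6874 0.0688 0.0666]
[ 0.6314 -0.1043  0.064 ] [ 0.6315 -0.1032  0.0664]
[ 0.6879 -0.1041  0.064 ] [ 0.6877 -0.1033  0.0657]
arch [ 0.6189 -0.0146  0.102 ] [ 0.6195 -0.0137  0.107 ]
arch [ 0.7006 -0.0149  0.102 ] [ 0.6997 -0.0139  0.1072]
arch [ 0.6185 -0.0332  0.102 ] [ 0.6189 -0.0322  0.1063]
arch [ 0.7007 -0.0332  0.102 ] [ 0.6997 -0.0319  0.1073]
port [ 0.5949 -0.0228  0.07  ]
port [ 0.7253 -0.0235  0.07  ]
mouth [ 0.65925797 -0.07180308  0.058     ]
0.6394290795831625 0.6792258137501256
0.6393161881752359 0.6798566188438041
0.6394903781548291 0.6798421028858751
```

```bash
python3 go.py .563 .215 .17 90
```

```text
t 3.23 pos [ 0.6494 -0.0312  0.2505] yaw 89.96
slide [24.62, -8.67, 8.01] rot [0.0018, 0.0008, -0.0007]
```

```bash
python3 - <<'E'
from workcell import *
for i in range(3):
    s=read_state();print(s["tool_pos"].round(4),s["joint_vel"].round(3))
p=read_camera("top");s=read_state();print(s["tool_pos"].round(4),s["time"])
E
```

```text
[ 0.6494 -0.0312  0.2505] [ 0.001  0.002 -0.003  0.002  0.002 -0.001]
[ 0.6494 -0.0312  0.2505] [ 0.001  0.002 -0.003  0.002  0.002 -0.001]
[ 0.6494 -0.0312  0.2505] [ 0.001  0.002 -0.003  0.002  0.002 -0.001]
[ 0.6495 -0.0311  0.2505] 3.2833
```

```bash
python3 look.py w2 empty_well pull_handle; python3 - <<'E'
from h import *
a=pickle.load(open("w1.pkl","rb"))[1]["image"];b=pickle.load(open("w2.pkl","rb"))[1]["image"]
import cv2
g=lambda x:cv2.cvtColor(x[60:280,220:380],cv2.COLOR_RGB2GRAY).astype(np.float32)
print(cv2.phaseCorrelate(g(a),g(b)))
E
```

```text
pos [ 0.6495 -0.0311  0.2505]
empty_well [295.4 216.7] 0.87 [ 0.6606 -0.074   0.034 ] [ 0.6605 -0.0736  0.0352]
pull_handle [300.6   6. ] 0.74 [0.6628 0.112  0.05  ] [0.6613 0.1039 0.0853]
pull_handle [294. 213.] 0.48 [ 0.6587 -0.0654  0.05  ] [ 0.6585 -0.0629  0.0583]
((1.3113040291794107, -2.3713510733303025), 0.8834047080675761)
```

Emit:
play_rows(
  slide=[
    [3,-1.1,0.5],
    [6,-2.2,1.5],
    [9,-3.3,2.5],
    [12,-4.4,3.5],
    [15,-5.5,4.5],
    [18,-6.6,5.5],
    [21.5,-7.7,6.7],
    [24.6,-8.7,8],
    [24.6,-8.7,8],
    [24.6,-8.7,8],
    [24.6,-8.7,8],
  ],
  delta_rot=[
    [0,0,0],
    [0,0,0],
    [0,0,0],
    [0,0,0],
    [0,0,0],
    [0,0,0],
    [0,0,0],
    [0,0,0],
    [0,0,0],
    [0,0,0],
    [0,0,0],
  ],
  hand=0.6,
)

```text
time: 4.35
tool_pos: [0.5632, 0.215, 0.1703]
tcp_rot: [2.219, 2.22, 0.001]
wrist_force: [1.0, -0.6, -0.8]
width: 0.597
```

```bash
python3 look.py w3 amber_filter green_filter rack
```

```text
pos [0.5632 0.215  0.1703]
amber_filter [288.8 134.2] 0.54 [0.5667 0.2568 0.003 ] [0.566  0.2611 0.0577]
green_filter [288.9 196.8] 0.93 [0.5671 0.2048 0.003 ] [0.5667 0.2113 0.0292]
rack [286.7 166.9] 0.61 [0.5652 0.2297 0.    ] [0.565  0.233  0.0197]
```

View pics/w3.png

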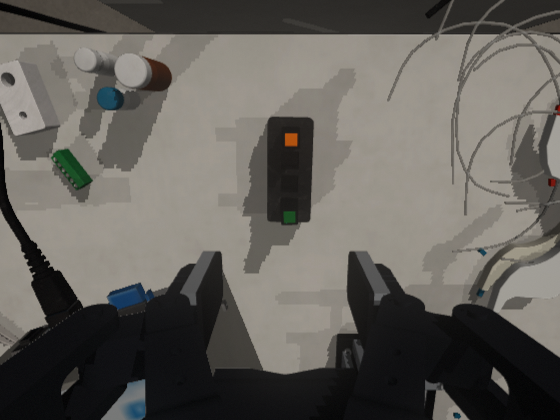

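```bash
python3 - <<'E'
from h import *
s,p=pickle.load(open("w3.pkl","rb"));T=TW(s,p)
im=p["image"]
cv2.imwrite("pics/w3c.png",cv2.resize(im[105:235,250:330,::-1],None,fx=4.5,fy=4.5,interpolation=cv2.INTER_CUBIC))
h=cv2.cvtColor(im,cv2.COLOR_RGB2HSV)
for n,lo,hi in [("amber",5,20),("green",40,90)]:
    m=((h[...,0]>=lo)&(h[...,0]<=hi)&(h[...,1]>130)&(h[...,2]>60)).astype(np.uint8);m[:110]=0;m[235:]=0;m[:,:260]=0;m[:,320:]=0
    M=cv2.moments(m,True);u,v=M["m10"]/M["m00"],M["m01"]/M["m00"]
    pts=cv2.findNonZero(m);print(n,M["m00"],u,v,cv2.boundingRect(pts),W(p,T,u,v,.055).round(4),W(p,T,u,v).round(4), cv2.minAreaRect(pts)[2])
E
```

```text
amber 181.0 290.96685082872926 139.46408839779005 (285, 133, 13, 14) [0.5675 0.2574 0.055 ] [0.5674 0.2576 0.0574] 90.0
green 116.0 288.91379310344826 216.68965517241378 (284, 211, 11, 12) [0.5664 0.2032 0.055 ] [0.5663 0.2041 0.058 ] 90.0
```

View pics/w3c.png

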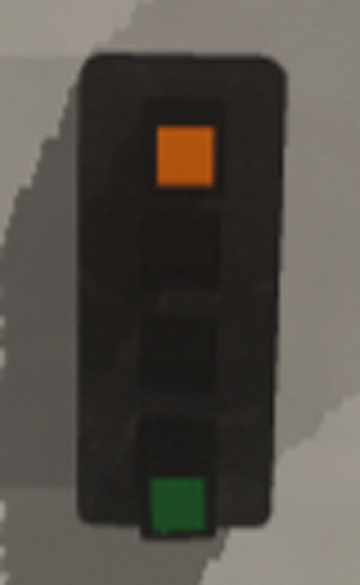

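```bash
python3 go.py .5675 .2574 .085 89
```

```text
t 4.55 pos [0.564  0.2141 0.1709] yaw 89.89
slide [4.33, 0.31, 8.58] rot [0.0033, 0.0004, 0.0155]
```

Emit:
play_rows(
  slide=[
    [2.2,0.15,2],
    [4.3,0.3,5],
    [4.3,0.3,7],
    [4.3,0.3,8.6],
    [4.3,0.3,8.6],
    [4.3,0.3,8.6],
    [4.3,0.3,8.6],
  ],
  delta_rot=[
    [0.003,0,0.016],
    [0.003,0,0.016],
    [0.003,0,0.016],
    [0.003,0,0.016],
    [0.003,0,0.016],
    [0.003,0,0.016],
    [0.003,0,0.016],
  ],
  hand=0.4,
)

```text
time: 5.13
tool_pos: [0.5686, 0.2567, 0.0862]
tcp_rot: [2.242, 2.199, 0.003]
wrist_force: [0.2, 0.3, 0.6]
width: 0.402
```

```bash
python3 look.py w4; python3 - <<'E'
from h import *
s,p=pickle.load(open("w4.pkl","rb"));T=TW(s,p)
im=p["image"]
h=cv2.cvtColor(im,cv2.COLOR_RGB2HSV)
for n,lo,hi in [("amber",5,20),("green",40,90)]:
    m=((h[...,0]>=lo)&(h[...,0]<=hi)&(h[...,1]>130)&(h[...,2]>60)).astype(np.uint8)
    k,l,st,c=cv2.connectedComponentsWithStats(m)
    for i in np.argsort(-st[1:,4])[:2]+1: print(n,st[i],c[i],W(p,T,*c[i],.055).round(4),W(p,T,*c[i]).round(4))
E
```

```text
pos [0.5686 0.2567 0.0862]
amber [ 65 127  59  26 772] [ 95.81994819 137.02072539] [0.4852 0.3095 0.055 ] [0.4726 0.3076 0.0298]
amber [273 236  19  18 329] [282.11246201 244.24924012] [0.5672 0.2569 0.055 ] [0.5673 0.2579 0.0574]
green [  0 256  30  34 536] [ 11.59514925 273.19589552] [0.4338 0.2442 0.055 ] [0.4004 0.225  0.0136]
green [  7 250   2   2   2] [  7.5 250.5] [0.4343 0.2562 0.055 ] [0.3907 0.2349 0.0008]
```

View pics/w4.png

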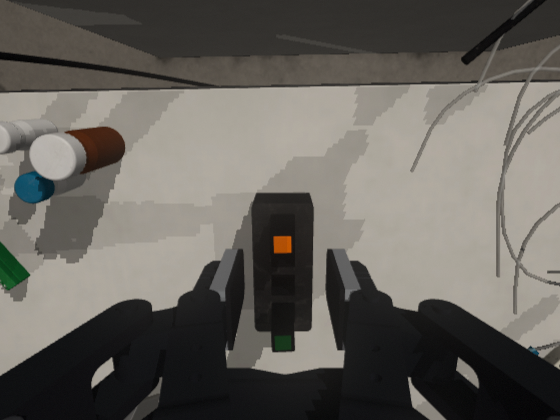

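```bash
python3 go.py .5673 .2572 .042 89
```

```text
t 5.18 pos [0.569  0.257  0.0867] yaw 88.91
slide [0.02, -0.18, 4.47] rot [0.0031, -0.0008, -0.0016]
```

Emit:
play_rows(
  slide=[
    [0.02,-0.18,1],
    [0.02,-0.18,2],
    [0.02,-0.18,3],
    [0.02,-0.18,4],
    [0.02,-0.18,4.5],
    [0.02,-0.18,4.5],
    [0.02,-0.18,4.5],
  ],
  delta_rot=[
    [0.003,0,0],
    [0.003,0,0],
    [0.003,0,0],
    [0.003,0,0],
    [0.003,0,0],
    [0.003,0,0],
    [0.003,0,0],
  ],
)

```text
time: 5.77
tool_pos: [0.5667, 0.257, 0.0407]
tcp_rot: [-2.241, -2.2, 0.002]
wrist_force: [-0.4, 0.0, 0.4]
width: 0.397
```

```bash
python3 go.py .5673 .2572 .042 89;python3 look.py w5
```

```text
t 5.77 pos [0.5667 0.257  0.0407] yaw 88.92
slide [0.02, 0.06, -0.13] rot [-0.0016, -0.0001, -0.0014]
pos [0.5667 0.257  0.0407]
```

View pics/w5.png

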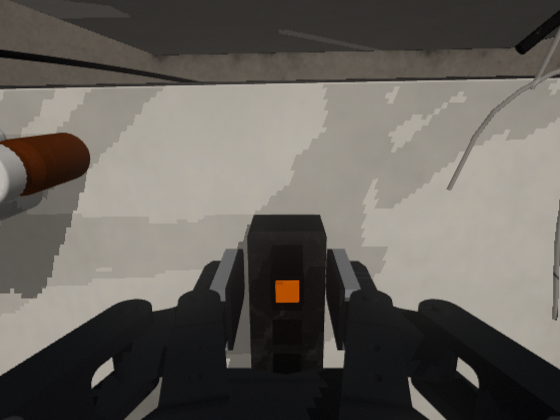

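Emit:
play_rows(
  slide=[
    [0,0.05,0],
    [0,0.05,0],
    [0,0.05,0],
    [0,0.05,0],
    [0,0.05,0],
    [0,0.05,0],
    [0,0.05,0],
  ],
  delta_rot=[
    [0,0,0],
    [0,0,0],
    [0,0,0],
    [0,0,0],
    [0,0,0],
    [0,0,0],
    [0,0,0],
  ],
  hand=0,
  force=30,
)

```text
time: 6.4
tool_pos: [0.5682, 0.2575, 0.042]
tcp_rot: [-2.242, -2.2, -0.002]
wrist_force: [-0.5, -0.3, 3.1]
width: 0.133
```

```bash
python3 look.py w6;python3 go.py .5673 .2572 .12 89;
```

```text
pos [0.5682 0.2575 0.042 ]
t 6.45 pos [0.5682 0.2575 0.042 ] yaw 88.92
slide [-0.02, -0.09, -7.8] rot [0.0008, -0.0011, -0.0015]
```

View pics/w6.png

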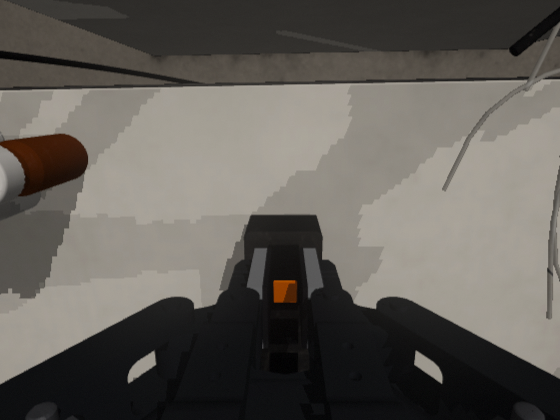

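Emit:
play_rows(
  slide=[
    [0,0,-1],
    [0,0,-2],
    [0,0,-3],
    [0,0,-5],
    [0,0,-8],
    [0,0,-11],
    [0,0,-14],
    [0,0,-14],
    [0,0,-14],
  ],
  delta_rot=[
    [0,0,0],
    [0,0,0],
    [0,0,0],
    [0,0,0],
    [0,0,0],
    [0,0,0],
    [0,0,0],
    [0,0,0],
    [0,0,0],
  ],
)

```text
time: 7.2
tool_pos: [0.57, 0.2581, 0.1863]
tcp_rot: [2.241, 2.199, 0.012]
wrist_force: [-0.0, -0.1, 0.3]
width: 0.131
```

```bash
python3 look.py w7; python3 - <<'E'
from h import *
for f in("w4","w5","w6","w7"):
    s,p=pickle.load(open(f+".pkl","rb"));T=TW(s,p)
    h=cv2.cvtColor(p["image"],cv2.COLOR_RGB2HSV)
    m=((h[...,0]>=5)&(h[...,0]<=20)&(h[...,1]>130)&(h[...,2]>60)).astype(np.uint8);m[:,:240]=0;m[:,340:]=0;m[:200]=0
    k,l,st,c=cv2.connectedComponentsWithStats(m)
    i=np.argmax(st[1:,4])+1
    z=s["tool_pos"][2]+.013 if f>"w5" else .055
    X=W(p,T,*c[i],z);Rm=R.from_rotvec(s["tcp_rot"])
    print(f,st[i],c[i].round(1),X.round(4),"tool",Rm.inv().apply(X-s["tool_pos"]).round(4), W(p,T,*c[i]).round(4))
E
python3 go.py .6593 -.0718 .19 90
```

```text
pos [0.57   0.2581 0.1863]
w4 [273 236  19  18 329] [282.1 244.2] [0.5672 0.2569 0.055 ] tool [ 0.0002 -0.0015  0.0312] [0.5673 0.2579 0.0574]
w5 [275 280  25  23 570] [287. 291.] [0.5672 0.2567 0.055 ] tool [-0.0003  0.0006 -0.0143] [0.5673 0.2579 0.0573]
w6 [273 280  24  23 520] [284.4 290.7] [0.5678 0.2566 0.055 ] tool [-0.0009 -0.0004 -0.013 ] [0.5678 0.2568 0.0555]
w7 [273 280  24  23 521] [284.5 290.7] [0.5696 0.2571 0.1993] tool [-0.0009 -0.0003 -0.013 ] [0.5696 0.2587 0.2023]
t 7.25 pos [0.5685 0.2575 0.1838] yaw 88.91
slide [-32.75, 9.7, -0.66] rot [0.0029, -0.002, -0.019]
```

View pics/w7.png

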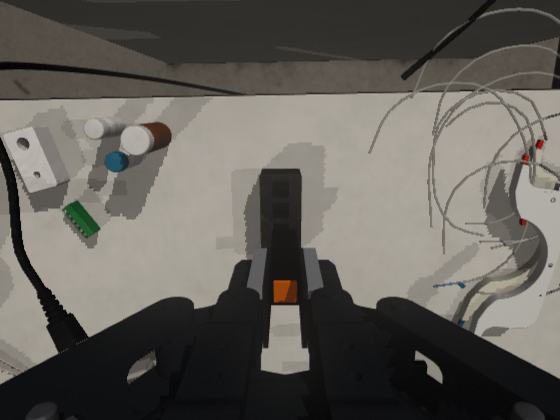

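Emit:
play_rows(
  slide=[
    [-3,0.9,0],
    [-6,1.8,0],
    [-9,2.7,-0.5],
    [-12,3.6,-0.5],
    [-15,4.5,-0.5],
    [-18,5.4,-0.5],
    [-21,6.3,-0.5],
    [-24,7.2,-0.5],
    [-27,8.1,-0.5],
    [-30,9,-0.5],
    [-32.7,9.7,-0.5],
    [-32.7,9.7,-0.5],
  ],
  delta_rot=[
    [0.003,-0.002,-0.019],
    [0.003,-0.002,-0.019],
    [0.003,-0.002,-0.019],
    [0.003,-0.002,-0.019],
    [0.003,-0.002,-0.019],
    [0.003,-0.002,-0.019],
    [0.003,-0.002,-0.019],
    [0.003,-0.002,-0.019],
    [0.003,-0.002,-0.019],
    [0.003,-0.002,-0.019],
    [0.003,-0.002,-0.019],
    [0.003,-0.002,-0.019],
  ],
)

```text
time: 8.25
tool_pos: [0.6587, -0.0764, 0.186]
tcp_rot: [-2.225, -2.217, 0.006]
wrist_force: [0.4, 0.5, 0.2]
width: 0.128
```

```bash
python3 look.py w8 empty_well; python3 go.py .6596 -.0709 .125 90
```

```text
pos [ 0.6587 -0.0764  0.186 ]
empty_well [286.4 184. ] 0.72 [ 0.6595 -0.0725  0.034 ] [ 0.6595 -0.0719  0.0365]
t 8.35 pos [ 0.6579 -0.0723  0.1861] yaw 89.86
slide [0.13, 0.19, 6.11] rot [-0.0041, -0.001, -0.0024]
```

View pics/w8.png

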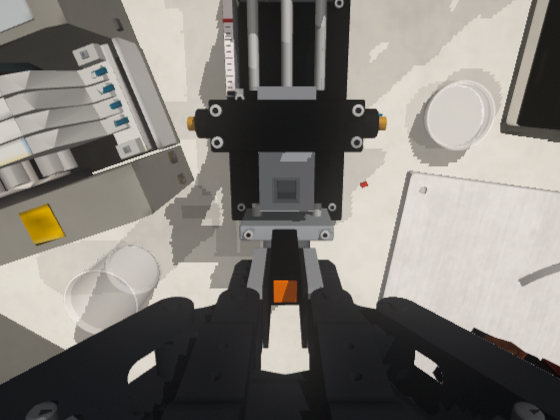

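```bash
python3 look.py w9 empty_well;python3 - <<'E'
from h import *
s,p=pickle.load(open("w9.pkl","rb"))
cv2.imwrite("pics/w9c.png",cv2.resize(p["image"][140:250,225:350,::-1],None,fx=5,fy=5,interpolation=cv2.INTER_CUBIC))
E
```

```text
pos [ 0.6579 -0.0723  0.1861]
empty_well [289.8 188.9] 0.8 [ 0.6613 -0.0719  0.034 ] [ 0.6612 -0.0715  0.0361]
empty_well [235.2  99.3] 0.45 [ 0.6202 -0.0032  0.034 ] [ 0.6217 -0.0033  0.0461]
```

View pics/w9c.png

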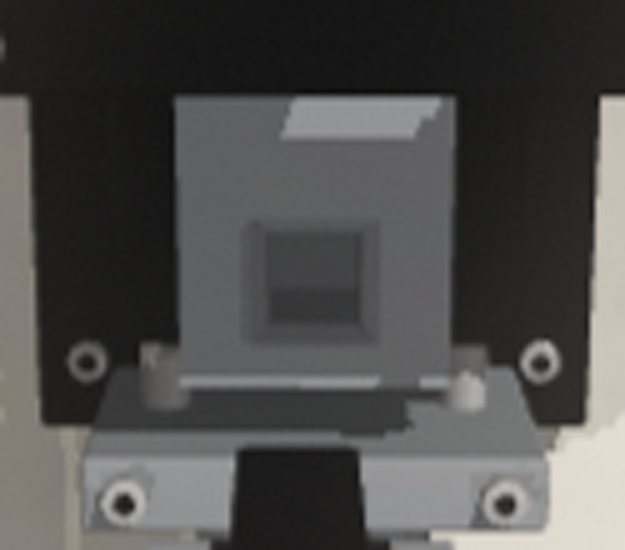

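```bash
python3 - <<'E'
from h import *
s,p=pickle.load(open("w9.pkl","rb"));T=TW(s,p)
c=lambda u,v:((u+.5)/5-.5+225,(v+.5)/5-.5+140)
for n,a,z in [("mouth",(312.5,280.5),.058),("mT",(312,219),.058),("mB",(312,342),.058),("L",(178,300),.058),("R",(453,300),.058),("s",(124,503),.064),("s",(507,503),.064)]: print(n,W(p,T,*c(*a),z).round(4),W(p,T,*c(*a)).round(4))
E
```

```text
mouth [ 0.659  -0.0717  0.058 ] [ 0.6591 -0.0771  0.0357]
mT [ 0.6589 -0.0624  0.058 ] [ 0.6589 -0.0619  0.0604]
mB [ 0.659 -0.081  0.058] [ 0.659  -0.0807  0.0593]
L [ 0.6392 -0.0746  0.058 ] [ 0.6382 -0.0782  0.0441]
R [ 0.6797 -0.0746  0.058 ] [ 0.6808 -0.0779  0.0451]
s [ 0.631  -0.1042  0.064 ] [ 0.6314 -0.103   0.067 ]
s [ 0.6879 -0.1042  0.064 ] [ 0.6876 -0.1034  0.0662]
```

Emit:
play_rows(
  slide=[
    [0.15,0.16,2],
    [0.15,0.16,4],
    [0.15,0.16,6],
    [0.15,0.16,7],
    [0.15,0.16,7],
    [0.15,0.16,7],
    [0.15,0.16,7],
    [0.15,0.16,7],
  ],
  delta_rot=[
    [-0.004,-0.001,-0.002],
    [-0.004,-0.001,-0.002],
    [-0.004,-0.001,-0.002],
    [-0.004,-0.001,-0.002],
    [-0.004,-0.001,-0.002],
    [-0.004,-0.001,-0.002],
    [-0.004,-0.001,-0.002],
    [-0.004,-0.001,-0.002],
  ],
)

```text
time: 9.12
tool_pos: [0.6608, -0.0688, 0.1187]
tcp_rot: [2.217, 2.222, 0.004]
wrist_force: [0.1, 0.4, -1.2]
width: 0.131
```

```bash
python3 look.py w10;  python3 go.py .6595 -.0708 .073 90
```

```text
pos [ 0.6608 -0.0688  0.1187]
t 9.17 pos [ 0.6607 -0.069   0.1187] yaw 90.13
slide [-0.18, -0.14, 4.57] rot [0.0039, 0.0005, 0.0023]
```

View pics/w10.png

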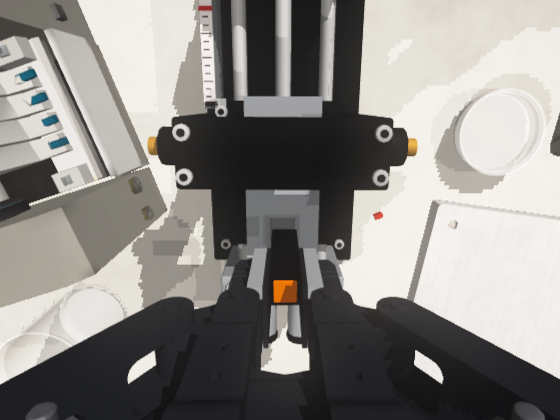

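Emit:
play_rows(
  slide=[
    [-0.18,-0.13,0.5],
    [-0.18,-0.13,1],
    [-0.18,-0.13,1.5],
    [-0.18,-0.13,1.5],
    [-0.18,-0.13,1.5],
  ],
  delta_rot=[
    [0.004,0,0.002],
    [0.004,0,0.002],
    [0.004,0,0.002],
    [0.004,0,0.002],
    [0.004,0,0.002],
  ],
)

```text
time: 9.58
tool_pos: [0.6588, -0.0708, 0.1027]
tcp_rot: [-2.22, -2.221, 0.002]
wrist_force: [0.3, 0.9, -0.2]
width: 0.131
```

```bash
python3 look.py w11;  python3 go.py .6595 -.0708 .073 90; python3 - <<'E'
from h import *
s,p=pickle.load(open("w11.pkl","rb"))
cv2.imwrite("pics/w11c.png",cv2.resize(p["image"][170:310,200:370,::-1],None,fx=4,fy=4,interpolation=cv2.INTER_CUBIC))
E
```

```text
pos [ 0.6588 -0.0708  0.1027]
t 9.63 pos [ 0.6591 -0.0708  0.1031] yaw 90.01
slide [-0.0, 0.04, 3.01] rot [-0.0011, 0.0003, 0.0002]
```

View pics/w11c.png

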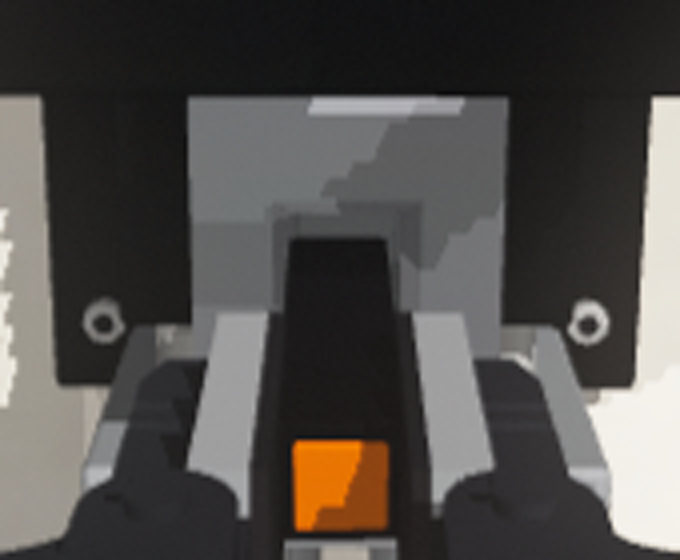

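```bash
python3 - <<'E'
from h import *
s,p=pickle.load(open("w11.pkl","rb"));T=TW(s,p)
c=lambda u,v:((u+.5)/4-.5+200,(v+.5)/4-.5+170)
zb=s["tool_pos"][2]-.039
for n,a,z in [("mT",(346,203),.058),("mL",(270,260),.058),("mR",(422,260),.058),("L",(189,250),.058),("R",(506,250),.058),("f",(338.5,238),zb),("fL",(290,240),zb),("fR",(387.5,240),zb),("top",(340,484),zb+.052)]: print(n,W(p,T,*c(*a),z).round(4))
print(s["tool_pos"])
E
```

```text
mT [ 0.6592 -0.0628  0.058 ]
mL [ 0.6494 -0.0706  0.058 ]
mR [ 0.669  -0.0705  0.058 ]
L [ 0.6389 -0.0692  0.058 ]
R [ 0.6799 -0.0691  0.058 ]
f [ 0.6582 -0.0656  0.0637]
fL [ 0.6522 -0.0659  0.0637]
fR [ 0.6644 -0.0658  0.0637]
top [ 0.6585 -0.0716  0.1157]
[ 0.65877359 -0.07076187  0.10270072]
```

Emit:
play_rows(
  slide=[
    [-0.02,0.07,0.3],
    [-0.02,0.07,0.6],
    [-0.02,0.07,0.9],
    [-0.02,0.07,1.2],
    [-0.02,0.07,1.2],
  ],
  delta_rot=[
    [0,0,0],
    [0,0,0],
    [0,0,0],
    [0,0,0],
    [0,0,0],
  ],
)

```text
time: 10.05
tool_pos: [0.6592, -0.0709, 0.0901]
tcp_rot: [-2.22, -2.22, 0.003]
wrist_force: [-0.3, -0.4, 0.1]
width: 0.139
```

```bash
python3 look.py w12;  python3 go.py .6597 -.071 .073 90; python3 - <<'E'
from h import *
s,p=pickle.load(open("w12.pkl","rb"))
cv2.imwrite("pics/w12c.png",cv2.resize(p["image"][170:310,200:370,::-1],None,fx=4,fy=4,interpolation=cv2.INTER_CUBIC))
E
```

```text
pos [ 0.6592 -0.0709  0.0901]
t 10.1 pos [ 0.6593 -0.0709  0.0904] yaw 90.01
slide [-0.01, 0.04, 1.74] rot [-0.0023, 0.0001, 0.0002]
```

View pics/w12c.png

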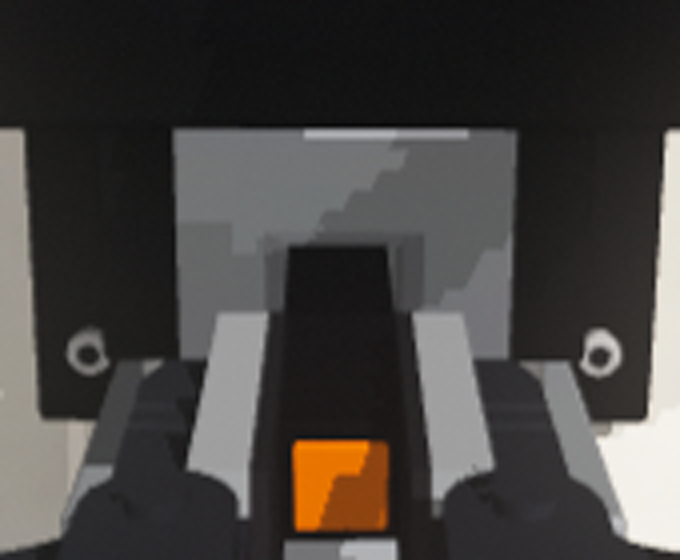

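Emit:
play_rows(
  slide=[
    [-0.01,0.06,0.3],
    [-0.01,0.06,0.6],
    [-0.01,0.06,0.9],
    [-0.01,0.06,1.2],
    [-0.01,0.06,1.4],
    [-0.01,0.06,1.6],
    [-0.01,0.06,1.6],
  ],
  delta_rot=[
    [-0.002,0,0],
    [-0.002,0,0],
    [-0.002,0,0],
    [-0.002,0,0],
    [-0.002,0,0],
    [-0.002,0,0],
    [-0.002,0,0],
  ],
)

```text
time: 10.68
tool_pos: [0.6595, -0.071, 0.0737]
tcp_rot: [-2.221, -2.221, 0.001]
wrist_force: [-1.3, 0.3, -1.8]
width: 0.135
```

```bash
python3 look.py w13;  python3 go.py .6597 -.071 .073 90; python3 - <<'E'
from h import *
s,p=pickle.load(open("w13.pkl","rb"));print(s["wrist_force"].round(2),s["torque"].round(2))
cv2.imwrite("pics/w13c.png",cv2.resize(p["image"][170:310,200:370,::-1],None,fx=4,fy=4,interpolation=cv2.INTER_CUBIC))
E
```

```text
pos [ 0.6595 -0.071   0.0737]
t 10.73 pos [ 0.6597 -0.071   0.074 ] yaw 90.01
slide [-0.0, 0.0, 0.1] rot [-0.0009, -0.0, 0.0002]
[-1.3   0.3  -1.83] [-0.03  0.   -0.01]
```

View pics/w13c.png

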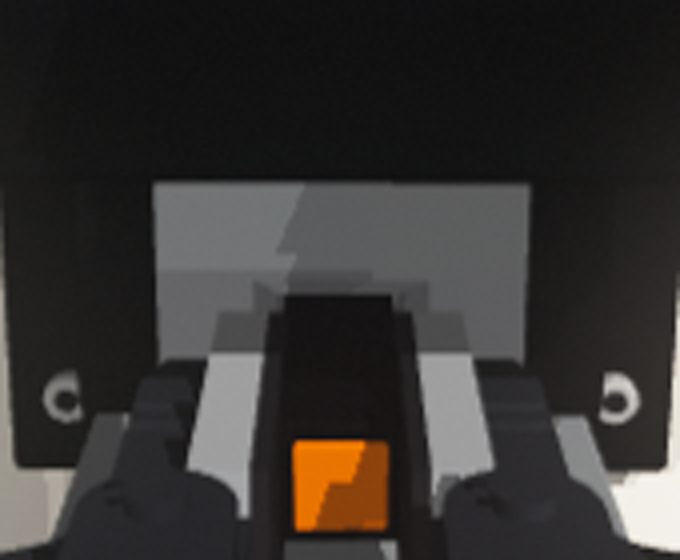

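Emit:
play_rows(
  slide=[
    [0,0,0.05],
    [0,0,0.1],
    [0,0,0.15],
    [0,0,0.15],
  ],
  delta_rot=[
    [0,0,0],
    [0,0,0],
    [0,0,0],
    [0,0,0],
  ],
)

```text
time: 11.07
tool_pos: [0.6599, -0.071, 0.0732]
tcp_rot: [-2.221, -2.222, 0.001]
wrist_force: [-1.6, 1.1, 3.1]
width: 0.132
```

Emit:
play_rows(
  slide=[
    [0,0,0],
    [0,0,0],
    [0,0,0],
    [0,0,0],
    [0,0,0],
  ],
  delta_rot=[
    [0,0,0],
    [0,0,0],
    [0,0,0],
    [0,0,0],
    [0,0,0],
  ],
  hand=0.35,
)

```text
time: 11.48
tool_pos: [0.6598, -0.071, 0.073]
tcp_rot: [-2.221, -2.221, 0.001]
wrist_force: [-0.1, 0.2, 0.9]
width: 0.351
```

Emit:
play_rows(
  slide=[
    [0,0,-1],
    [0,0,-2],
    [0,0,-4],
    [0,0,-7],
    [0,0,-11],
    [0,0,-14],
    [0,0,-14],
  ],
  delta_rot=[
    [0,0,0],
    [0,0,0],
    [0,0,0],
    [0,0,0],
    [0,0,0],
    [0,0,0],
    [0,0,0],
  ],
)

```text
time: 12.07
tool_pos: [0.665, -0.0717, 0.2241]
tcp_rot: [2.212, 2.213, 0.014]
wrist_force: [0.4, -0.0, 1.3]
width: 0.35
```

```bash
python3 look.py w14 pull_handle pointer red_line; python3 go.py .66 .04 .21 90
```

```text
pos [ 0.665  -0.0717  0.2241]
pointer [227.2 103.1] 0.59 [ 0.6222 -0.006   0.058 ] [ 0.6203 -0.006   0.0435]
red_line [226.7  36.7] 0.87 [0.6238 0.0421 0.058 ] [0.6218 0.0446 0.0424]
t 12.27 pos [ 0.6594 -0.0709  0.2129] yaw 90.01
slide [11.09, 0.07, 0.29] rot [-0.0012, -0.0, 0.0002]
```

View pics/w14.png

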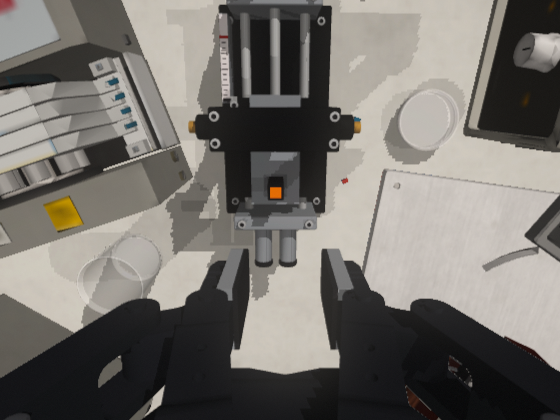

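```bash
python3 - <<'E'
from h import *
s,p=pickle.load(open("w14.pkl","rb"));T=TW(s,p)
h=cv2.cvtColor(p["image"],cv2.COLOR_RGB2HSV)
m=((h[...,0]>=5)&(h[...,0]<=20)&(h[...,1]>130)&(h[...,2]>60)).astype(np.uint8);m[:,:260]=0;m[:,295:]=0;m[:170]=0;m[210:]=0
M=cv2.moments(m,True);u,v=M["m10"]/M["m00"],M["m01"]/M["m00"];b=cv2.boundingRect(cv2.findNonZero(m))
print(M["m00"],u,v,b,W(p,T,u,v,.086),W(p,T,u,v))
for yaw in (0,180):
  c,sn=np.cos(np.radians(yaw)),np.sin(np.radians(yaw))
  Tt=np.eye(4);Tt[:3,:3]=[[c,sn,0],[sn,-c,0],[0,0,-1]];Tt[:3,3]=[.66,.158,.078]
  print(yaw,[np.round(P(p,Tt@p["hand_eye"],x)) for x in ([.622,.04,.045],[.6214,.0425,.045],[.66,-.0235,.086])])
E
python3 go.py .66 .11 .20 180
```

```text
144.0 275.5 192.5 (270, 187, 12, 12) [ 0.66001958 -0.07147031  0.086     ] [ 0.6600457  -0.07075401  0.08899954]
0 [array([514., 313.]), array([509., 314.]), array([761., 283.])]
180 [array([ 29., 166.]), array([ 34., 164.]), array([-192.,  282.])]
t 12.27 pos [ 0.6594 -0.0709  0.2129] yaw 90.01
slide [18.09, 0.07, 1.29] rot [-0.0009, -0.001, -1.5706]
```

Emit:
play_rows(
  slide=[
    [1.5,0,0],
    [3,0,0],
    [4.5,0,0],
    [6,0,0],
    [7.5,0,0],
    [9,0,0.2],
    [10.5,0,0.4],
    [12,0,0.6],
    [13.5,0,0.8],
    [15,0.05,1],
    [16.5,0.05,1.1],
    [18.1,0.05,1.3],
  ],
  delta_rot=[
    [0,0,-0.12],
    [0,0,-0.24],
    [0,0,-0.36],
    [0,0,-0.48],
    [0,0,-0.6],
    [0,0,-0.72],
    [0,0,-0.84],
    [0,0,-0.96],
    [0,0,-1.08],
    [0,0,-1.2],
    [0,0,-1.32],
    [0,0,-1.44],
  ],
  hand=0.5,
)

```text
time: 13.27
tool_pos: [0.6583, 0.1105, 0.1972]
tcp_rot: [-0.196, -3.13, 0.002]
wrist_force: [0.9, -0.0, -0.1]
width: 0.5
```

```bash
python3 go.py .66 .11 .16 180
```

```text
t 13.27 pos [0.6583 0.1105 0.1972] yaw 172.85
slide [-0.19, -0.02, 3.72] rot [-0.001, -0.0055, -0.1248]
```

Emit:
play_rows(
  slide=[
    [-0.1,0,1],
    [-0.19,0,2],
    [-0.19,0,3],
    [-0.19,0,3.7],
    [-0.19,0,3.7],
    [-0.19,0,3.7],
  ],
  delta_rot=[
    [0,0,-0.06],
    [0,-0.005,-0.125],
    [0,-0.005,-0.125],
    [0,-0.005,-0.125],
    [0,-0.005,-0.125],
    [0,-0.005,-0.125],
  ],
)

```text
time: 13.77
tool_pos: [0.6592, 0.1099, 0.1588]
tcp_rot: [-0.002, -3.138, 0.002]
wrist_force: [-0.1, 0.2, 0.5]
width: 0.505
```

```bash
python3 look.py v1 pull_handle pointer red_line; python3 go.py .66 .11 .078 180
```

```text
pos [0.6592 0.1099 0.1588]
pull_handle [289.  206.9] 0.96 [0.6603 0.1118 0.05  ] [0.6533 0.1115 0.0756]
pointer [118.6 147.8] 0.82 [0.6191 0.0029 0.058 ] [ 0.6205 -0.0028  0.0452]
red_line [190.9 146.2] 0.71 [0.6181 0.0491 0.058 ] [0.6197 0.0453 0.0429]
t 13.97 pos [0.6607 0.1101 0.1613] yaw 179.97
slide [0.08, -0.0, 8.33] rot [-0.0007, 0.0011, -0.0005]
```

View pics/v1.png

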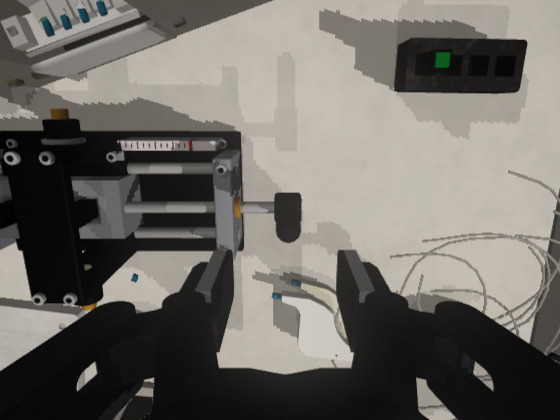

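```bash
python3 - <<'E'
from h import *
s,p=pickle.load(open("v1.pkl","rb"));T=TW(s,p)
print(W(p,T,289,232,.105),W(p,T,289,232),W(p,T,287,205,.06))
E
```

```text
[0.65930501 0.11121774 0.105     ] [0.65847329 0.11119026 0.10737507] [0.65628086 0.11036283 0.06      ]
```

Emit:
play_rows(
  slide=[
    [0.08,-0.05,2],
    [0.08,-0.05,4],
    [0.08,-0.05,6],
    [0.08,-0.05,7.5],
    [0.08,-0.05,8.2],
    [0.08,-0.05,8.2],
    [0.08,-0.05,8.2],
  ],
  delta_rot=[
    [0,0,0],
    [0,0,0],
    [0,0,0],
    [0,0,0],
    [0,0,0],
    [0,0,0],
    [0,0,0],
  ],
)

```text
time: 14.55
tool_pos: [0.6604, 0.1095, 0.0798]
tcp_rot: [0.001, 3.14, -0.001]
wrist_force: [-0.2, -0.3, 0.2]
width: 0.499
```

```bash
python3 look.py v2 pull_handle pointer red_line; python3 go.py .66 .11 .078 180
```

```text
pos [0.6604 0.1095 0.0798]
pull_handle [292.  248.1] 0.67 [0.6603 0.1121 0.05  ] [0.6532 0.1117 0.0677]
pointer [ 48.7 163.2] 0.83 [0.6181 0.0073 0.058 ] [ 0.6206 -0.0029  0.0421]
pointer [463.7  51.2] 0.69 [0.5733 0.1796 0.058 ] [0.5695 0.1932 0.0279]
red_line [148.2 161.4] 0.96 [0.6173 0.0501 0.058 ] [0.6198 0.0441 0.042 ]
t 14.75 pos [0.6612 0.1097 0.081 ] yaw 179.97
slide [0.12, 0.03, 0.3] rot [-0.0003, 0.0039, -0.0005]
```

View pics/v2.png

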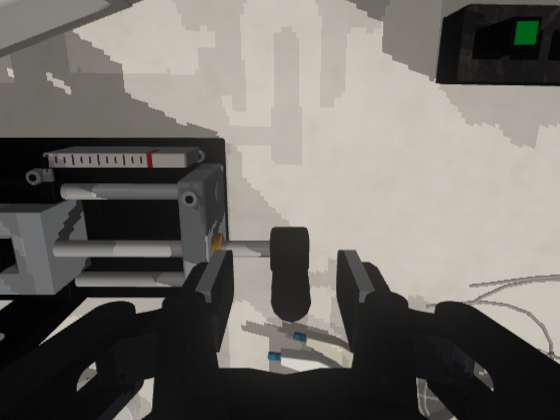

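Emit:
play_rows(
  slide=[
    [0.12,0.15,0.2],
    [0.12,0.15,0.2],
    [0.12,0.15,0.2],
    [0.12,0.15,0.2],
    [0.12,0.15,0.2],
    [0.12,0.15,0.2],
    [0.12,0.15,0.2],
    [0.12,0.15,0.2],
  ],
  delta_rot=[
    [0,0.004,0],
    [0,0.004,0],
    [0,0.004,0],
    [0,0.004,0],
    [0,0.004,0],
    [0,0.004,0],
    [0,0.004,0],
    [0,0.004,0],
  ],
  hand=0,
  force=60,
)

```text
time: 15.42
tool_pos: [0.6605, 0.1116, 0.0798]
tcp_rot: [0.001, 3.141, 0.0]
wrist_force: [-0.2, 2.1, 6.3]
width: 0.141
```

```bash
python3 look.py v3 pull_handle pointer red_line; python3 go.py .66 .11 .078 180;python3 - <<'E'
from h import *
s,p=pickle.load(open("v3.pkl","rb"));print(s["wrist_force"].round(2),s["width"])
E
```

```text
pos [0.6605 0.1116 0.0798]
pull_handle [285.5 246.7] 0.78 [0.6598 0.1111 0.05  ] [0.6529 0.111  0.0673]
pull_handle [ 42.4 159.5] 0.43 [0.6179 0.0017 0.05  ] [ 0.6185 -0.0011  0.0457]
pointer [ 46.1 163.5] 0.81 [0.6184 0.0082 0.058 ] [ 0.6209 -0.002   0.0422]
red_line [145.3 160.4] 0.8 [0.617  0.0509 0.058 ] [0.6195 0.0448 0.0418]
t 15.62 pos [0.6605 0.1116 0.0798] yaw 179.97
slide [0.05, -0.16, 0.18] rot [0.0002, 0.0011, -0.0005]
[-0.19  2.13  6.27] 0.14126539156740262
```

View pics/v3.png

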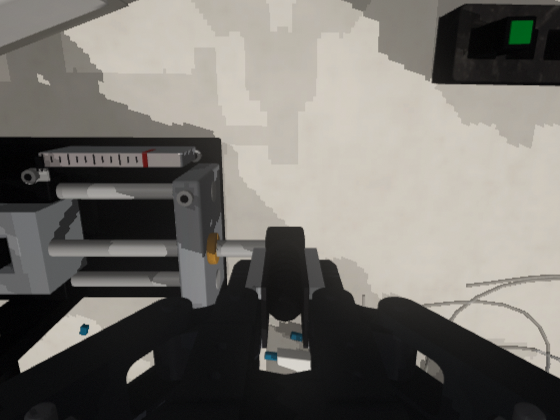

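Emit:
play_rows(
  slide=[
    [0,0.4,0],
    [0,0.8,0],
    [0,1.2,0],
    [0,1.6,0],
    [0,2,0],
    [0,2.4,0],
    [0,2.8,0],
    [0,3.2,0],
    [0,3.6,0],
    [0,4,0],
    [0,4.4,0],
    [0,4.7,0],
  ],
  delta_rot=[
    [0,0,0],
    [0,0,0],
    [0,0,0],
    [0,0,0],
    [0,0,0],
    [0,0,0],
    [0,0,0],
    [0,0,0],
    [0,0,0],
    [0,0,0],
    [0,0,0],
    [0,0,0],
  ],
)

```text
time: 16.62
tool_pos: [0.6606, 0.1578, 0.0798]
tcp_rot: [0.0, 3.141, -0.003]
wrist_force: [-0.1, -6.6, 3.9]
width: 0.139
```

```bash
python3 look.py v4 pull_handle pointer red_line; python3 go.py .66 .159 .08 180;python3 - <<'E'
from h import *
s,p=pickle.load(open("v4.pkl","rb"));print(s["wrist_force"].round(2),s["width"])
cv2.imwrite("pics/v4c.png",cv2.resize(p["image"][120:260,0:170,::-1],None,fx=4,fy=4,interpolation=cv2.INTER_CUBIC))
E
```

```text
pos [0.6606 0.1578 0.0798]
pull_handle [288.8 246. ] 0.65 [0.6595 0.1588 0.05  ] [0.6536 0.1587 0.0648]
pointer [ 42.3 162.2] 0.58 [0.618  0.0527 0.058 ] [0.6202 0.0435 0.044 ]
red_line [ 46.3 159.8] 0.89 [0.617  0.0546 0.058 ] [0.6193 0.0445 0.0424]
t 16.82 pos [0.6606 0.158  0.0798] yaw -180.0
slide [0.06, 0.1, -0.02] rot [-0.0013, 0.001, -0.0]
[-0.14 -6.58  3.86] 0.1391550907916513
```

View pics/v4.png

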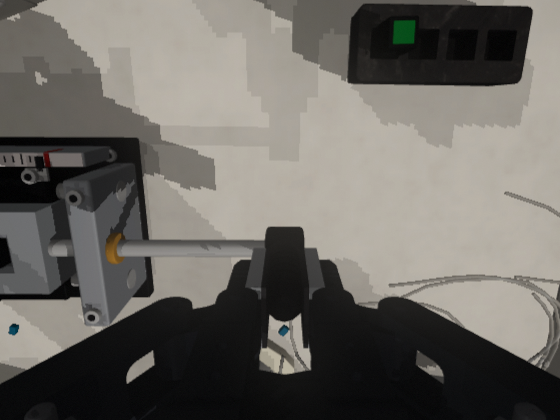

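View pics/v4c.png

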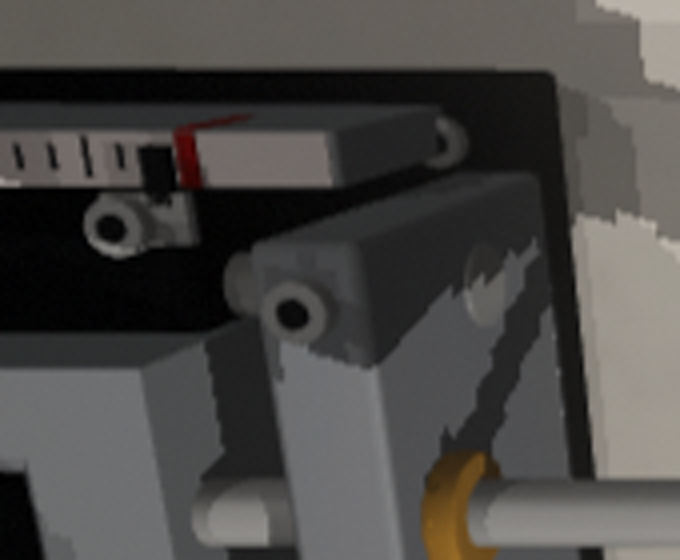

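```bash
python3 - <<'E'
from h import *
s,p=pickle.load(open("v4.pkl","rb"));T=TW(s,p)
c=lambda u,v:((u+.5)/4-.5,(v+.5)/4-.5+120)
for n,a in [("ptrL",(142,165)),("ptr",(157.5,165)),("ptrR",(173,165)),("red",(188,160)),("red",(190,175)),("scale",(60,160)),("scaleR",(270,160))]:
    u,v=c(*a);print(n,round(u,1),round(v,1),W(p,T,u,v).round(4),W(p,T,u,v,.043).round(4),W(p,T,u,v,.046).round(4))
for f,(y0,y1,x0,x1) in dict(v1=(120,180,90,230),v3=(130,200,15,165)).items():
    s,p=pickle.load(open(f+".pkl","rb"))
    cv2.imwrite(f"pics/{f}c.png",cv2.resize(p["image"][y0:y1,x0:x1,::-1],None,fx=5,fy=5,interpolation=cv2.INTER_CUBIC))
E
```

```text
ptrL 35.1 160.9 [0.6194 0.0409 0.045 ] [0.6197 0.0396 0.043 ] [0.6193 0.0416 0.046 ]
ptr 39.0 160.9 [0.6193 0.0434 0.046 ] [0.6197 0.0414 0.043 ] [0.6193 0.0434 0.046 ]
ptrR 42.9 160.9 [0.6194 0.0445 0.045 ] [0.6197 0.0432 0.043 ] [0.6193 0.0452 0.046 ]
red 46.6 159.6 [0.6191 0.0451 0.043 ] [0.6191 0.0451 0.043 ] [0.6187 0.047  0.046 ]
red 47.1 163.4 [0.6211 0.0442 0.0416] [0.6209 0.045  0.043 ] [0.6204 0.047  0.046 ]
scale 14.6 159.6 [0.6192 0.03   0.043 ] [0.6192 0.0301 0.043 ] [0.6187 0.0323 0.046 ]
scaleR 67.1 159.6 [0.6194 0.0537 0.0413] [0.6191 0.0547 0.043 ] [0.6187 0.0565 0.046 ]
```

View pics/v1c.png

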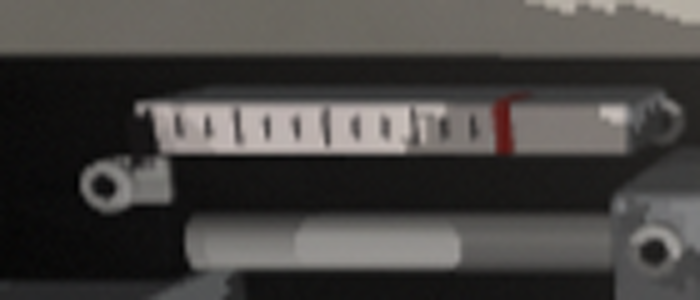

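View pics/v3c.png

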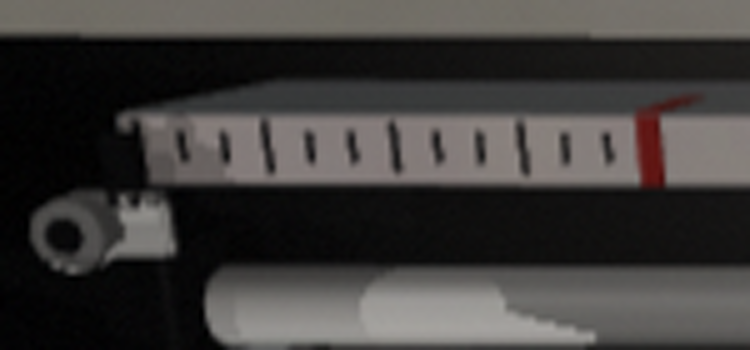

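Emit:
play_rows(
  slide=[
    [0,0.1,0],
    [0,0.2,0],
    [0,0.22,0],
    [0,0.22,0],
  ],
  delta_rot=[
    [0,0,0],
    [0,0,0],
    [0,0,0],
    [0,0,0],
  ],
)

```text
time: 17.15
tool_pos: [0.6607, 0.1592, 0.0798]
tcp_rot: [-0.001, 3.141, -0.005]
wrist_force: [-0.0, -7.2, 4.1]
width: 0.142
```

```bash
python3 look.py v5; python3 - <<'E'
from h import *
s,p=pickle.load(open("v5.pkl","rb"));print(s["tool_pos"].round(4),s["wrist_force"].round(2),s["width"])
cv2.imwrite("pics/v5c.png",cv2.resize(p["image"][135:195,0:80,::-1],None,fx=8,fy=8,interpolation=cv2.INTER_CUBIC))
from workcell import *
p=read_camera("top");pickle.dump(p,open("top5.pkl","wb"))
cv2.imwrite("pics/top5c.png",cv2.resize(p["image"][150:220,230:360,::-1],None,fx=6,fy=6,interpolation=cv2.INTER_CUBIC))
p=read_camera("scene");pickle.dump(p,open("scene5.pkl","wb"))
cv2.imwrite("pics/scene5c.png",cv2.resize(p["image"][150:240,220:320,::-1],None,fx=6,fy=6,interpolation=cv2.INTER_CUBIC))
E
```

```text
pos [0.6607 0.1592 0.0798]
[0.6607 0.1592 0.0798] [-0.03 -7.22  4.06] 0.1423907623474345
```

View pics/v5c.png

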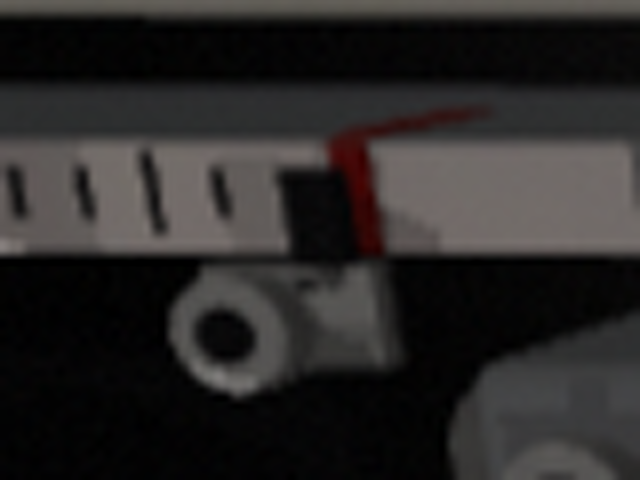

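View pics/top5c.png

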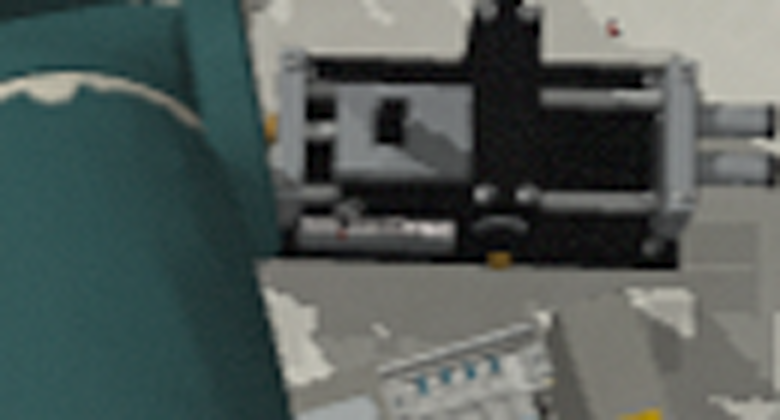

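View pics/scene5c.png

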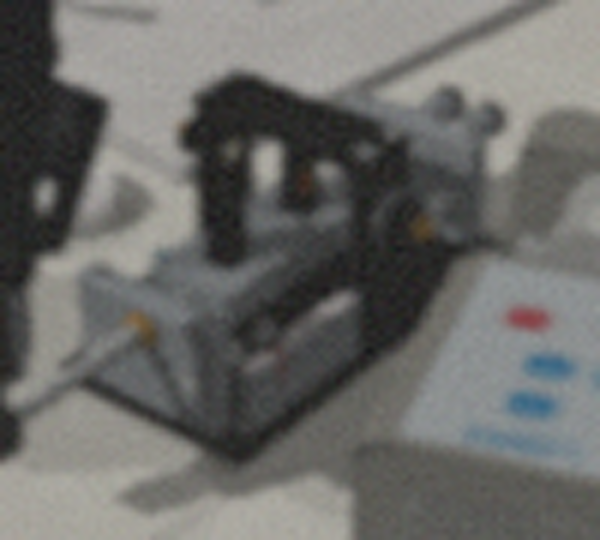

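```bash
python3 - <<'E'
from workcell import *
s=read_state();print(s["time"],s["tool_pos"].round(4),s["wrist_force"].round(2),s["width"])
from h import *
g=[]
for f in("v3","v4","v5"):
    s,p=pickle.load(open(f+".pkl","rb"));print(f,s["tool_pos"].round(5))
    g.append(cv2.cvtColor(p["image"],cv2.COLOR_RGB2GRAY))
    cv2.imwrite(f"pics/{f}e.png",cv2.resize(p["image"][150:190,20:70,::-1],None,fx=8,fy=8,interpolation=cv2.INTER_CUBIC))
# post/foot + screw tracking v3->v5
for (n,y0,y1,x0,x1) in [("screw",166,190,20,54),("screw only",168,186,20,38),("post",225,260,262,308)]:
    for b in (1,2):
        r=cv2.matchTemplate(g[b][y0-6:y1+6,max(x0-12,0):x1+12],g[0][y0:y1,x0:x1],cv2.TM_CCOEFF_NORMED);_,mx,_,ml=cv2.minMaxLoc(r)
        print(n,b,mx,ml[0]+max(x0-12,0)-x0,ml[1]-6)
E
```

```text
17.3 [0.6607 0.1593 0.0798] [ 0.04 -7.    4.65] 0.1379615827248351
v3 [0.66052 0.11158 0.0798 ]
v4 [0.66062 0.15784 0.07978]
v5 [0.66066 0.15924 0.07979]
screw 1 0.7640702128410339 0 0
screw 2 0.7765687108039856 0 0
screw only 1 0.8756868839263916 0 0
screw only 2 0.8709174394607544 0 0
post 1 0.9840239882469177 0 0
post 2 0.989662230014801 0 0
```

```bash
python3 -c "
import cv2,numpy as np
cv2.imwrite('pics/cmp.png',np.vstack([cv2.imread('pics/v3e.png'),cv2.imread('pics/v5e.png')])[:600])"
```

```text
(no output)
```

View pics/cmp.png

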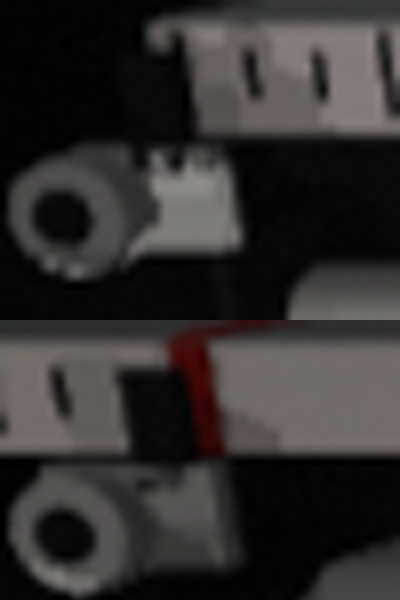

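```bash
python3 - <<'E'
from h import *
G=lambda f:cv2.cvtColor(pickle.load(open(f+".pkl","rb"))[1]["image"],cv2.COLOR_RGB2GRAY)
a,b=[cv2.resize(G(f)[140:200,10:180],None,fx=8,fy=8,interpolation=cv2.INTER_CUBIC) for f in("v2","v3")]
# coordinates in v2 full-res: screw ~ (27..60,166..188); redline (140..158,148..168)
for n,(x0,x1,y0,y1) in dict(screw=(24,52,166,186),scale=(90,170,148,170)).items():
    t=b[(y0-140)*8:(y1-140)*8,(x0-10)*8:(x1-10)*8]
    r=cv2.matchTemplate(a,t,cv2.TM_CCOEFF_NORMED);_,mx,_,ml=cv2.minMaxLoc(r)
    print(n,mx,ml[0]/8-(x0-10),ml[1]/8-(y0-140))
E
```

```text
screw 0.8409017324447632 4.25 0.25
scale 0.990043580532074 4.375 0.5
```

Emit:
play_rows(
  slide=[
    [0,0.11,0],
    [0,0.11,0],
    [0,0.11,0],
    [0,0.11,0],
    [0,0.11,0],
    [0,0.11,0],
  ],
  delta_rot=[
    [0,0,0],
    [0,0,0],
    [0,0,0],
    [0,0,0],
    [0,0,0],
    [0,0,0],
  ],
)

```text
time: 17.8
tool_pos: [0.6607, 0.1594, 0.0798]
tcp_rot: [-0.001, 3.141, -0.008]
wrist_force: [0.3, -7.9, 4.7]
width: 0.139
```

```bash
python3 look.py v6; python3 - <<'E'
from h import *
s,p=pickle.load(open("v6.pkl","rb"));print(s["tool_pos"].round(5),s["wrist_force"].round(2),s["width"])
a=cv2.resize(p["image"][135:195,0:80,::-1],None,fx=5,fy=5,interpolation=cv2.INTER_CUBIC)
from workcell import *
p=read_camera("scene");s=read_state();print(s["tool_pos"].round(5))
for t in("amber_filter","green_filter","beaker","vial_1","vial_3"):
    print(t,[(np.round(d["bbox"]).tolist(),round(d["conf"],2)) for d in spot_in(t,p)][:3])
b=cv2.resize(p["image"][150:240,220:320,::-1],(400,360),interpolation=cv2.INTER_CUBIC)
cv2.imwrite("pics/fin.png",np.hstack([cv2.copyMakeBorder(a,0,60,0,0,cv2.BORDER_CONSTANT),b]))
cv2.imwrite("pics/finscene.png",p["image"][:,:,::-1])
E
```

```text
pos [0.6607 0.1594 0.0798]
[0.66068 0.15938 0.07977] [ 0.25 -7.85  4.69] 0.1391491974106175
[0.66066 0.1594  0.07977]
amber_filter [([271.0, 182.0, 10.0, 14.0], 0.5), ([242.0, 315.0, 14.0, 24.0], 0.3)]
green_filter [([236.0, 254.0, 14.0, 13.0], 0.57), ([270.0, 179.0, 8.0, 13.0], 0.25)]
beaker []
vial_1 [([242.0, 313.0, 12.0, 24.0], 0.89), ([260.0, 317.0, 8.0, 19.0], 0.71), ([254.0, 331.0, 10.0, 19.0], 0.69)]
vial_3 [([242.0, 313.0, 12.0, 24.0], 0.89), ([260.0, 317.0, 8.0, 19.0], 0.71), ([254.0, 331.0, 10.0, 19.0], 0.69)]
```

View pics/fin.png

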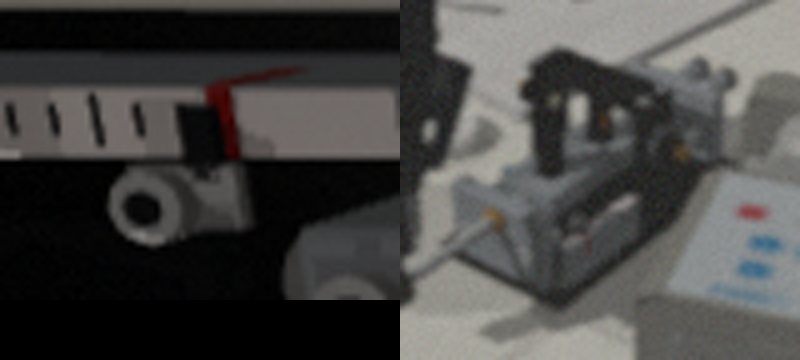

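View pics/finscene.png

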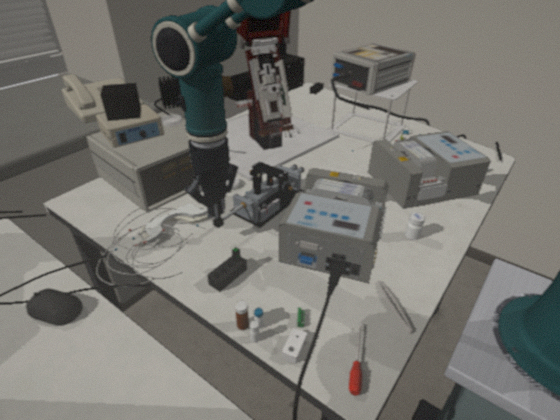

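Emit:
play_rows(
  slide=[
    [0,0.14,0],
    [0,0.14,0],
    [0,0.14,0],
    [0,0.14,0],
    [0,0.14,0],
    [0,0.14,0],
  ],
  delta_rot=[
    [0,0,0.0],
    [0,0,0],
    [0,0,0],
    [0,0,0],
    [0,0,0],
    [0,0,0],
  ],
)

```text
time: 18.65
tool_pos: [0.6607, 0.1598, 0.0798]
tcp_rot: [-0.001, 3.141, -0.011]
wrist_force: [0.6, -7.5, 4.4]
width: 0.136
```

```bash
python3 look.py v7; python3 - <<'E'
from h import *
s,p=pickle.load(open("v7.pkl","rb"));print(s["tool_pos"].round(5),s["tcp_rot"],s["wrist_force"].round(2),s["width"])
cv2.imwrite("pics/v7c.png",cv2.resize(p["image"][140:190,10:80,::-1],None,fx=10,fy=10,interpolation=cv2.INTER_CUBIC))
E
```

```text
pos [0.6607 0.1598 0.0798]
[0.66067 0.15983 0.0798 ] [-1.09208698e-03  3.14116472e+00 -1.05269108e-02] [ 0.6  -7.54  4.41] 0.1355530411528119
```

View pics/v7c.png

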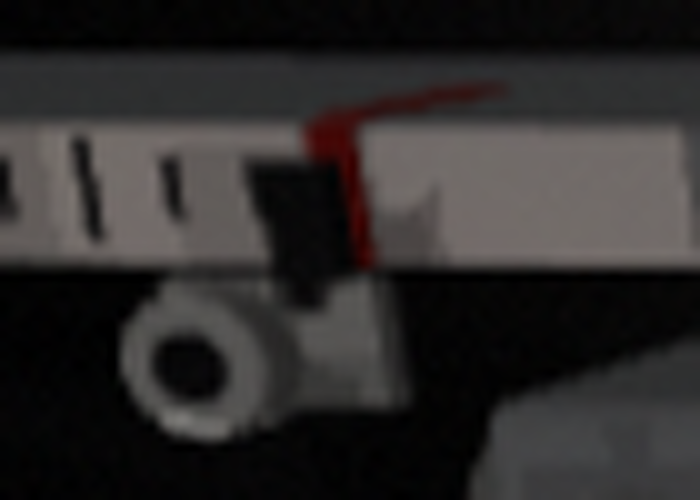

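```bash
python3 -c "
from workcell import *
print(finish_job())"
```

```text
the job is handed in; nothing more can be done
None
```

The amber filter is in the changer's well, and I handed the job in at about 19 s with the arm still holding the grip post and the pointer on the red line.

- **Filter:** I lifted the amber filter from the rack and lowered it into the empty well, window along the beam. I felt floor contact of about 3 N before letting go. A picture afterwards showed it upright with its top about 86 mm above the desk, as expected when fully seated. With the slide drawn out, the scene picture shows the amber window inside the arch.
- **Pointer:** I gripped the post with 60 N and drew it slowly outwards. Measured tool travel from home was 48.2 mm against the required 48 mm, with the spring pulling at about 7.5 N. Comparing pictures at home and drawn out, the grip did not slip.
- **Where checks disagreed:** In the last wrist picture the pointer looks about 1.5 mm short of the line. The pointer's tip sits above the scale and the camera looks from the side. It looked offset by about the same amount at home, so I put most of this down to viewing angle. My estimate is within about 0.5 mm of the line.
- **Bystanders:** The green filter and the three vials look unmoved in the last scene picture. The detector did not find the beaker in that picture, so I have no final check on it. I never moved the gripper near it.

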